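Knock jammed handle blanks out of their canister and gauge them

TASK

The turned handle blanks have jammed in the neck of the clear canister. Take the canister from its cradle, tip it mouth-down over the green tray and tap its rim on the steel knock bar until all the blanks have come out; lay the canister back in its cradle and lay every blank home in a seat of its own on the gauge, along the seat. When all are seated, push the sprung yellow gauge plate down until it lies level over them, hold it there for a second, and let it spring back up; leave the bowl, the gouge and the wooden disc where they are.

Things in the scene. Friction and masses are not known exactly. Their poses are not given: they have to be found in the camera images.
- canister: Clear plastic canister, 208 mm long, 44 mm outside diameter, orange base cap, orange collar (50 mm diameter, 24 mm long) at the mouth; about 0.22 kg empty. Origin in the middle of its axis. x runs along it from the mouth (x = -104 mm) to the closed base (+104 mm). Starts lying in the cradle with two or three blanks in a row inside (bore 33 mm).
- canister_mouth (a point): Centre of the mouth, in the plane of the flat rim (33 mm inside, 50 mm outside diameter); axes as the canister's. Two stiff rubber lips in the neck hold the blanks back when it is merely tipped. Tipped 45 degrees or more mouth-down, brisk taps (0.2 to 0.3 m/s) of the rim on the bar along the axis, 1 to 15 in all, work them out. A very abrupt stop in mid-air may shake one out as well.
- blank0_c (a point): Centre of a turned brown wooden handle blank, a rod with domed ends and two dark rings, 60 mm long, 26 mm diameter, about 40 g, that rolls; its x axis is its long axis (both ends alike). None if absent in this run.
- blank1_c (a point): Centre of a turned brown wooden handle blank, a rod with domed ends and two dark rings, 60 mm long, 26 mm diameter, about 40 g, that rolls; its x axis is its long axis (both ends alike). None if absent in this run.
- blank2_c (a point): Centre of a turned brown wooden handle blank, a rod with domed ends and two dark rings, 60 mm long, 26 mm diameter, about 40 g, that rolls; its x axis is its long axis (both ends alike). None if absent in this run.
- tray: Green metal tray fixed on the bench, 250 mm (x) by 180 mm (y), walls 30 mm high. Origin under its centre. Flat floor 5 mm high from x = -65 to +52 mm and y = -50 to +50 mm; from there it ramps up to the side walls (9 mm over 38 mm) and to the near wall (20 mm over 58 mm); at the far end a 140 mm wide chute rises to 50 mm high at x = +108 mm, under the knock bar.
- knock_bar: Fixed round steel bar, 10 mm diameter, 150 mm long, across the far (+x) end of the tray, 62 mm above the bench, on two posts. Origin at the middle of the bar; the bar lies along its y axis; its x axis is the tray's and points away from the tray.
- cradle_seat (a point): Fixed wooden cradle: two V blocks 60 mm to either side of this point, 16 mm thick along x. The point is where the canister's centre belongs, 55 mm above the bench, x along the canister (base towards +x).
- seat0 (a point): Seat of the gauge: a low blue rubber-faced V rail 44 mm long along x, 25 mm wide at most. The point is the centre of a blank lying home in it, 45 mm above the bench; x is the seat's direction. The seats are 58 mm apart along y; the aluminium base's top is 33 mm below the point, with a 6 mm lip along its sides, 108 mm from the middle seat, and an 8 mm one across it 80 mm beyond the seats.
- seat1 (a point): Seat of the gauge: a low blue rubber-faced V rail 44 mm long along x, 25 mm wide at most. The point is the centre of a blank lying home in it, 45 mm above the bench; x is the seat's direction. The seats are 58 mm apart along y; the aluminium base's top is 33 mm below the point, with a 6 mm lip along its sides, 108 mm from the middle seat, and an 8 mm one across it 80 mm beyond the seats.
- seat2 (a point): Seat of the gauge: a low blue rubber-faced V rail 44 mm long along x, 25 mm wide at most. The point is the centre of a blank lying home in it, 45 mm above the bench; x is the seat's direction. The seats are 58 mm apart along y; the aluminium base's top is 33 mm below the point, with a 6 mm lip along its sides, 108 mm from the middle seat, and an 8 mm one across it 80 mm beyond the seats.
- plate_hinge (a point): Middle of the gauge plate's hinge axis, which runs along this point's y, 140 mm beyond the seats in x and 66 mm above the bench. Axes as the seats'.
- plate_edge (a point): Middle of the free edge of the yellow gauge plate, 130 mm from the hinge; the plate is 190 mm wide and 8 mm thick. Unpressed it leans up 1.25 rad (72 degrees) above level, its free edge over towards the robot; its outer face (dark strip near the free edge) is pushed towards the robot and down.
- gauge_plate (a joint): Angle of the gauge plate: 0 sprung up, 1.25 rad level (its stop). Pressing at the free edge takes about 1 N when up and 3 N when level. Level, its underside is 4 mm above blanks lying home, whose far third it covers.
- bowl: Turned wooden bowl, 130 mm across, 55 mm high, a bystander; origin under its centre.
- gouge_grip (a point): Handle of a gouge with a dark wooden handle, 200 mm long, lying on the bench, a bystander.
- disc: Round wooden disc, 110 mm across, 35 mm thick, a bystander; origin under its centre.
Mind the look-alikes: they are no part of the job. Leave any blue or pink look-alike of the canister alone.

How it is judged:
By the outcome, as a careful person would: the job done as asked, in the order asked, and still so for the second after the job is handed in, with the robot touching nothing.
Of blank0, blank1, blank2 only 2 to 3 are there at a start; the rules pass over those that are not, and their reading is None.
At some moment in a run one of blank0, blank1, blank2 may be knocked a few centimetres aside while the robot is not near it.
It also fails if it takes over 210 s, if anything falls off the work surface, if the arm or the gripper's body presses on something with over 40 N, if the wrist force passes 120 N, or if a joint passes its speed limit or range.

ROBOT

A 6-joint arm with a two-finger parallel gripper is mounted at the origin on the work surface. World frame = base frame: x ahead of the robot, y to its left, z up, the work surface at z = 0. Lengths are in m, angles in degrees, forces in N, time in s.
With the tool pointing down it reaches from about 0.35 to 0.875 m from the base axis. Payload 4.2 kg.
Tool frame: the origin (TCP) lies where the fingers leave the gripper's body, on its centre line; the fingertips stand 70 mm ahead of it and the grasp point (between the pads) lies 51 mm ahead of it; z points along the fingers, y is the direction in which the jaws open and shut (so a half turn about z gives the same grasp; the last joint's range is limited). The gripper opens to 87 mm and grips with 3 to 60 N. Pads are 19 mm wide; open, the fingers measure 117 mm over their backs; the gripper's body (75 mm by 190 mm) begins 51 mm behind the grasp point.
Start: joints at [14.817, 22.042, 0.453, 0, -68.411, -14.817], TCP at [0.625, 0, 0.292] pointing down, gripper open.
Joint ranges: [-179.83, 179.83], [-69.29, 118.12], [-61.27, 80.66], [-181.25, 117.63], [-171.15, -9.14], [-177.46, 177.46]. Speed limits (degrees/s): [159.86, 159.86, 180, 180, 180, 180].

INTERFACE

Orientations are given as a 3x3 rotation matrix whose columns are the frame's x, y, z axes.
In Python, from station import sense, cams, job gives the robot as it stands. The module is installed in compiled form; this text tells all that it offers.
- The arm moves only by the shell command python3 -m handwheel 'ROWS'. ROWS is JSON, a list of rows, each a list of 5 numbers: the shift along the tool's x, y, z in cm, then the turn about the tool's z in degrees, then the opening, from 0 (shut) to 1 (fully open). A call has 1 to 10 rows; each row shifts and turns the commanded pose from where the row before left it, along the tool's axes as they then stand; what a row does not reach is not made up. A row lasts 1/8 s, in which the tool goes at most 62.5 mm and 10.7 degrees, less where a joint would pass 70% of its speed; a pose out of reach is approached as far as the arm can. A call with a gripper value outside its range is refused whole. The fingers move at their own pace and stop on an object; the grip force is fixed at half the most. Time passes only in rows, so rows that do not move let the fingers close. It gives the time, the measured TCP pose, the force and the opening at its end, in the units of the state.
- sense(): the state, without advancing time (a new reading comes with each control period).
- cams.capture(name): name is "scene" or "side" or "wrist"; returns the picture (384x512x3 uint8, red, green, blue); there is no depth.
- cams.camera_params(name): a dict with "fx", "fy", "cx", "cy" (pixels), "origin" and "rotation" of the camera in the world. Camera axes: x right, y down, z forward; pixel columns grow to the right and rows downward; lengths in m; the calibration is good to about 2 mm. A picture is of the moment at which its call begins: read the wrist's pose just before it. camera_params takes no time and is no camera call; for the wrist camera it gives the pose at the moment of the call.
- job.finish_job(): hands the job in, once; it reports no verdict.
The state is a dict: "time_s": time; "joints": joint angles; "joint_velocities": joint speeds; "effort": joint torques, N m; "tcp_pos": TCP position; "ee_rot": TCP orientation; "wrist_force": force on the tool from outside, world axes, zero at the start; "moment": the same for the moment, N m; "gripper_width": opening from 0.0 (shut) to 1.0 (fully open).
Only numpy, scipy, OpenCV 4.12 (cv2) and the standard library are available. Lean on these libraries where they do the work, as an engineer would, in place of code of your own. Each camera call takes 0.05 s, during which the arm holds its last target. There are 200 camera calls.

## Working session

There is one attempt and no reset: what is moved stays moved. The work goes in short steps, Python scripts to look and compute and a shell command to move; the robot and the scene stay as the last step left them, time stands still between calls to the robot, and variables do not carry over. Pictures are saved under pics/ and viewed, about 12 in all and at most 16, crops included, and the job is handed in when it is done.

```bash
mkdir -p pics; ls; cat > h.py <<'E'
import numpy as np, cv2
from station import sense, cams, job
def P(n):
    p=cams.camera_params(n); return p,np.array(p['origin']),np.array(p['rotation'])
def ray(n,u,v):
    p,o,R=P(n); d=R@np.array([(u-p['cx'])/p['fx'],(v-p['cy'])/p['fy'],1.]); return o,d/np.linalg.norm(d)
def onz(n,u,v,z):
    o,d=ray(n,u,v); return o+d*(z-o[2])/d[2]
def proj(n,X):
    p,o,R=P(n); c=R.T@(np.array(X)-o); return np.array([p['fx']*c[0]/c[2]+p['cx'],p['fy']*c[1]/c[2]+p['cy']])
def tri(r1,r2):
    (a,d),(b,e)=r1,r2; A=np.stack([d,-e],1); t=np.linalg.lstsq(A,b-a,rcond=None)[0]
    p,q=a+d*t[0],b+e*t[1]; return (p+q)/2,np.linalg.norm(p-q)
def snap(n,f,k=1,box=None):
    im=cams.capture(n); cv2.imwrite('pics/raw_'+f,im[:,:,::-1]); 
    c=im if box is None else im[box[1]:box[3],box[0]:box[2]]
    cv2.imwrite('pics/'+f,cv2.resize(c,None,fx=k,fy=k,interpolation=cv2.INTER_CUBIC)[:,:,::-1]); return im
E
python3 - <<'E'
from h import *
s=sense();print(s)
for n in("scene","side","wrist"):
    p,o,R=P(n);print(n,p['fx'],p['cx'],p['cy'],o.round(3),R.round(3).tolist())
a=snap("scene","a.png",1.5);b=snap("side","b.png",1.5)
E
```

```text
pics
{'time_s': 0.0, 'joints': array([ 1.48167824e+01,  2.20899313e+01,  3.80444244e-01, -2.86330744e-02,
       -6.84101676e+01, -1.48179722e+01]), 'joint_velocities': array([ 0.12816267,  0.04019312,  0.04544231,  0.02971905, -0.01719909,
       -0.02670561]), 'effort': array([ 5.69075401e-04, -3.90661991e+01,  1.87403029e+01,  4.22001421e+00,
        1.09914420e-02, -1.81494070e-04]), 'tcp_pos': array([6.24555676e-01, 2.79265594e-05, 2.91173639e-01]), 'ee_rot': array([[-2.05044914e-04, -9.99997694e-01, -2.13771460e-03],
       [-9.99999975e-01,  2.05226693e-04, -8.48152711e-05],
       [ 8.52537917e-05,  2.13769715e-03, -9.99997711e-01]]), 'wrist_force': array([ 0.1257496 , -0.41402122,  0.76555991]), 'moment': array([-0.0038706 , -0.02049646, -0.07765345]), 'gripper_width': 1.0011460930768779}
scene 426.0233912696205 251.08276965461738 193.37084827914802 [ 1.072 -0.697  1.113] [[0.754, 0.49, -0.438], [0.657, -0.578, 0.483], [-0.016, -0.652, -0.758]]
side 370.24970737794024 250.73976959342224 188.69167762675323 [0.477 0.779 0.934] [[-1.0, 0.018, 0.002], [0.011, 0.691, -0.723], [-0.015, -0.722, -0.691]]
wrist 305.6956649745561 256.649274911938 191.581916225592 [ 0.624 -0.08   0.384] [[-1.0, -0.0, -0.003], [-0.001, 0.956, 0.292], [0.003, 0.292, -0.956]]
```

View pics/a.png

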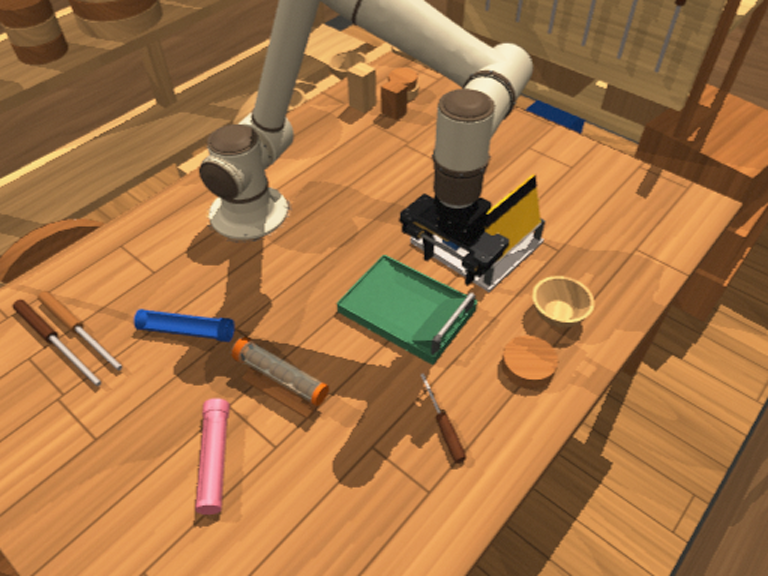

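View pics/b.png

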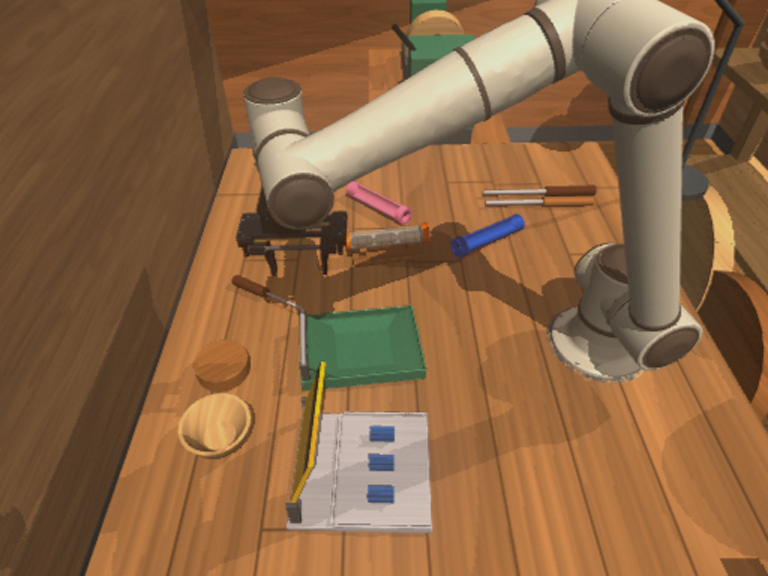

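Candidates for the canister, in scene pixels at 1.5x: clear body with orange ends at (280,372), solid blue at (185,325), pink at (212,458). Only the clear one with orange cap and collar fits the description. I'll confirm it with a crop and measure.

```bash
python3 - <<'E'
from h import *
a=cv2.imread('pics/raw_a.png');b=cv2.imread('pics/raw_b.png')
c1=cv2.resize(a[215:280,145:225],None,fx=5,fy=5,interpolation=3);c2=cv2.resize(b[140:175,220:295],None,fx=5,fy=5,interpolation=3)
c3=cv2.resize(b[265:355,185:290],None,fx=4,fy=4,interpolation=3)
W=800;out=np.zeros((600,W,3),np.uint8)
out[:325,:400]=c1;out[:175,405:780]=c2;out[180:540,375+5:800]=c3
cv2.imwrite('pics/c.png',out)
def comps(im,lo,hi,box,n,mn=15):
    h=cv2.cvtColor(im,cv2.COLOR_BGR2HSV);m=cv2.inRange(h,lo,hi);k=np.zeros_like(m);k[box[1]:box[3],box[0]:box[2]]=1;m*=k
    _,_,st,ce=cv2.connectedComponentsWithStats(m)
    for s,c in zip(st[1:],ce[1:]):
        if s[4]>mn: print(n,s,c.round(1))
comps(a,(5,190,150),(16,255,255),(145,215,225,280),'or scene')
comps(b,(5,190,150),(16,255,255),(220,140,295,175),'or side')
comps(b,(95,100,40),(125,255,255),(230,270,290,350),'seat side')
comps(b,(20,150,80),(32,255,255),(180,230,230,350),'plate side',30)
comps(a,(20,200,80),(32,255,255),(300,100,380,200),'plate scene',30)
for n,i,bx in(('scene',a,(200,150,330,250)),('side',b,(180,190,300,270))): comps(i,(60,100,30),(88,255,255),bx,'green '+n,100)
E
```

```text
or scene [155 226  10  10  52] [159.1 230.2]
or scene [208 255  10  12  45] [211.9 260.2]
or side [231 155   3  10  22] [231.7 159.8]
seat side [247 285  16   8 102] [254.4 288.1]
seat side [247 303  15   6  80] [253.7 305.8]
seat side [247 310  15   2  30] [254.  310.5]
seat side [246 324  16   6  90] [253.2 326.7]
seat side [246 331  16   3  31] [253.7 332.2]
plate side [195 241  22  94 325] [208.4 286.3]
plate scene [324 117  32  26  75] [339.  129.9]
plate scene [323 126  37  44 656] [344.6 146.4]
green scene [ 225  170   91   72 3216] [268.7 203.6]
```

View pics/c.png

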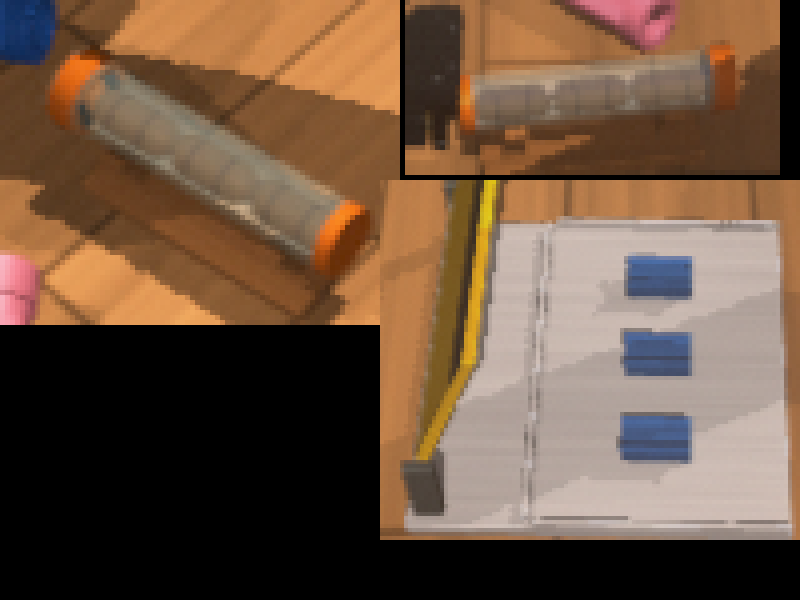

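The crop confirms it: a clear tube with orange collar and cap and three blanks in a row. The dark lips show at the robot-side end, scene (160,233), so that is the mouth. The flat solid cap is at the far end, scene (214,263).

```bash
python3 - <<'E'
from h import *
for nm,s,d in(('collar',(160.6,233),(283.6,155.4)),('cap',(213.6,263),(232.4,160.8))):
    X,e=tri(ray('scene',*s),ray('side',*d)); print(nm,X.round(4),round(e,4),onz('scene',*s,.055).round(4),onz('side',*d,.055).round(4))
for v in((254.4,289),(253.8,308),(253.5,328.5)): print('seat',onz('side',*v,.038).round(4))
# white base corners in side crop (px crop/4+off 185,265 ; crop offset 380,180)
for c in((780,221),(790,530),(405,525)): 
    u,v=(c[0]-380)/4+185,(c[1]-180)/4+265; print('base corner',onz('side',u,v,.015).round(4))
# tray wall-top corners z=.03 side view (1.5x)
for c in((411,306),(426,372),(303,383),(306,312)): print('tray side',onz('side',c[0]/1.5,c[1]/1.5,.03).round(4))
for c in((386,257),(339,303),(434,357),(474,298)): print('tray scene',onz('scene',c[0]/1.5,c[1]/1.5,.03).round(4))
for c in((441,339),(473,295)): print('bar scene',onz('scene',c[0]/1.5,c[1]/1.5,.064).round(4))
for c in((303,314),(303,375)): print('bar side',onz('side',c[0]/1.5,c[1]/1.5,.064).round(4))
for c in((324,363),(293,503)): print('plate edge side',onz('side',c[0]/1.5,c[1]/1.5,.189).round(4))
E
```

```text
collar [ 0.3541 -0.3195  0.0539] 0.0004 [ 0.3551 -0.3199  0.055 ] [ 0.3541 -0.3183  0.055 ]
cap [ 0.5493 -0.2908  0.0544] 0.005 [ 0.5522 -0.2905  0.055 ] [ 0.5471 -0.2918  0.055 ]
seat [0.4747 0.2386 0.038 ]
seat [0.4773 0.2946 0.038 ]
seat [0.479  0.3502 0.038 ]
base corner [0.3857 0.1818 0.015 ]
base corner [0.3967 0.4017 0.015 ]
base corner [0.6334 0.3946 0.015 ]
tray side [ 0.4026 -0.0887  0.03  ]
tray side [0.3828 0.096  0.03  ]
tray side [0.6287 0.1176 0.03  ]
tray side [ 0.6383 -0.0761  0.03  ]
tray scene [0.3961 0.0856 0.03  ]
tray scene [ 0.4079 -0.0874  0.03  ]
tray scene [ 0.6549 -0.0659  0.03  ]
tray scene [0.6255 0.1159 0.03  ]
bar scene [ 0.6518 -0.0415  0.064 ]
bar scene [0.633  0.0959 0.064 ]
bar side [ 0.6382 -0.0381  0.064 ]
bar side [0.6246 0.1236 0.064 ]
plate edge side [0.5699 0.1936 0.189 ]
plate edge side [0.5988 0.435  0.189 ]
```

```bash
cat >> h.py <<'E'
def rel(x,y,zg,yaw=None):
    "shift in current tool axes (cm) to bring grasp point to x,y,zg ; turn so that tool x = -(cos yaw,sin yaw)"
    s=sense();R=np.array(s['ee_rot']);d=R.T@(np.array([x,y,zg+.051])-s['tcp_pos'])*100
    t=None
    if yaw is not None:
        w=-np.array([np.cos(np.radians(yaw)),np.sin(np.radians(yaw)),0]);q=R.T@w;t=np.degrees(np.arctan2(q[1],q[0]))
    print('rel cm',d.round(2),'turn',None if t is None else round(t,1),'tcp',s['tcp_pos'].round(4),'w',round(s['gripper_width'],3),'t',round(s['time_s'],2),'F',s['wrist_force'].round(1))
E
python3 -m handwheel '[[3.7,1.2,0,0,1],[3.7,1.2,0,0,1],[3.7,1.2,0,0,1],[3.7,1.2,0,0,1],[3.7,1.2,0,0,1],[3.7,1.2,0,0,1],[3.7,1.2,0,0,1],[3.7,1.2,0,0,1]]'
python3 -m handwheel '[[0,0,0,10.2,1],[0,0,0,10.2,1],[0,0,0,10.2,1],[0,0,0,10.2,1],[0,0,0,10.2,1],[0,0,0,10.2,1],[0,0,0,10.2,1],[0,0,0,10.2,1],[0,0,0,0,1]]'
python3 - <<'E'
from h import *
rel(.53,-.294,.055,8.3)
im=snap("wrist","w1.png",1.3)
p=P("wrist");print(p[1],proj("wrist",(.53,-.294,.055)))
a=snap("scene","a2.png");
E
```

```text
time_s: 1.1
tcp_pos: [0.5283, -0.297, 0.2917]
ee_rot: [[-0.0, -1.0, -0.001], [-1.0, 0.0, 0.0], [-0.0, 0.001, -1.0]]
wrist_force: [-0.0, -0.3, -0.1]
gripper_width: 0.997
time_s: 2.22
tcp_pos: [0.5288, -0.2959, 0.2917]
ee_rot: [[-0.989, -0.148, -0.001], [-0.148, 0.989, 0.0], [0.001, 0.001, -1.0]]
wrist_force: [1.2, -0.3, -0.2]
gripper_width: 1.001
rel cm [-0.17  0.16 18.57] turn 0.2 tcp [ 0.5288 -0.2959  0.2917] w 1.001 t 2.23 F [ 1.2 -0.3 -0.2]
[ 0.44824188 -0.30716215  0.38443131] [257.30176878 176.5296832 ]
```

View pics/w1.png

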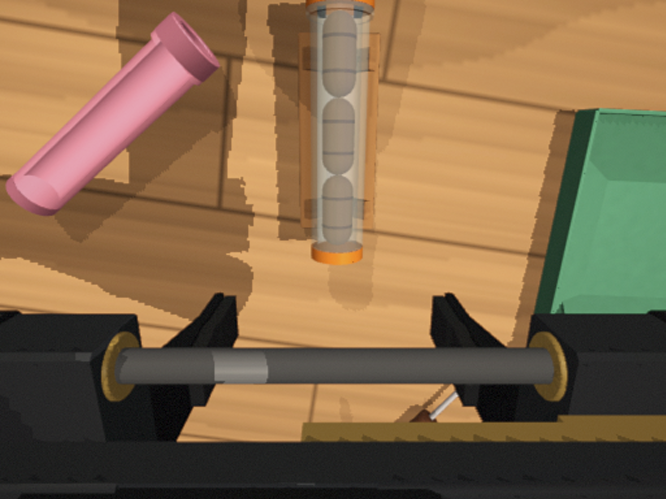

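```bash
python3 - <<'E'
from h import *
im=cv2.imread('pics/raw_w1.png');h=cv2.cvtColor(im,cv2.COLOR_BGR2HSV);m=cv2.inRange(h,(5,200,120),(15,255,255))
k=m[180:210,230:290];ys,xs=np.nonzero(k);print(xs.min()+230,xs.max()+230,ys.min()+180,ys.max()+180)
v=ys.max()+180.5; 
print('base end top',onz('wrist',259,v,.077))
for u,vv in((xs.min()+230,196),(xs.max()+231,196)):print(onz('wrist',u,vv,.055))
k=m[0:10,230:300];ys,xs=np.nonzero(k);print('collar',xs.min()+230,xs.max()+231,ys.max());
for u in(xs.min()+230,xs.max()+231):print(onz('wrist',u,2,.055))
# bar/tray in view a2
E
```

```text
240 277 191 202
base end top [ 0.55248352 -0.28885005  0.077     ]
[ 0.55547707 -0.30998382  0.055     ]
[ 0.54903343 -0.26746166  0.055     ]
collar 237 288 5
[ 0.3645633  -0.33868817  0.055     ]
[ 0.35732272 -0.29089636  0.055     ]
```

```bash
python3 -m handwheel '[[-0.45,0.38,3,0.8,1],[0,0,3,0,1],[0,0,3,0,1],[0,0,3,0,1],[0,0,3,0,1],[0,0,2,0,1],[0,0,1.57,0,1],[0,0,0,0,1]]'
python3 -m handwheel '[[0,0,0,0,0],[0,0,0,0,0],[0,0,0,0,0],[0,0,0,0,0],[0,0,0,0,0],[0,0,0,0,0],[0,0,0,0,0],[0,0,0,0,0]]'
python3 -m handwheel '[[0,0,-1,0,0],[0,0,-2,0,0],[0,0,-3,0,0],[0,0,-3,0,0],[0,0,-3,0,0],[0,0,-3,0,0],[0,0,-3,0,0],[0,0,-3,0,0],[0,0,0,0,0],[0,0,0,0,0]]'
python3 - <<'E'
from h import *
rel(.5327,-.2915,.055,7.7)
a=snap("scene","a3.png",3,(140,100,340,290))
E
```

```text
time_s: 3.32
tcp_pos: [0.5324, -0.2914, 0.1054]
ee_rot: [[-0.991, -0.133, -0.002], [-0.133, 0.991, 0.001], [0.002, 0.001, -1.0]]
wrist_force: [-0.0, 0.1, 0.1]
gripper_width: 1.003
time_s: 4.32
tcp_pos: [0.5341, -0.2921, 0.1071]
ee_rot: [[-0.991, -0.133, 0.003], [-0.133, 0.991, -0.001], [-0.003, -0.002, -1.0]]
wrist_force: [3.4, -3.8, -0.6]
gripper_width: 0.502
time_s: 5.58
tcp_pos: [0.5315, -0.2907, 0.3139]
ee_rot: [[-0.991, -0.132, -0.005], [-0.132, 0.991, 0.003], [0.004, 0.004, -1.0]]
wrist_force: [0.2, 0.6, -4.5]
gripper_width: 0.502
rel cm [-0.2  -0.17 20.78] turn -0.1 tcp [ 0.5315 -0.2907  0.3139] w 0.502 t 5.58 F [ 0.2  0.6 -4.5]
```

View pics/a3.png

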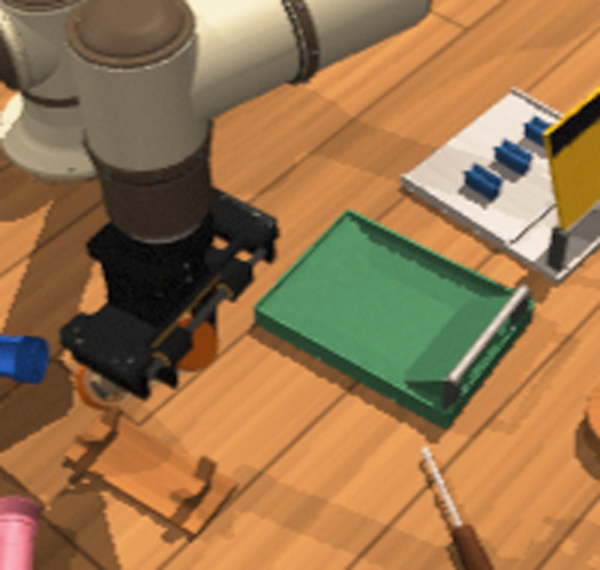

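```bash
cat >> h.py <<'E'
def tilt(px,cam='scene',L=.172):
    s=sense();g=s['tcp_pos']+.051*np.array(s['ee_rot'])[:,2];a=-np.array(s['ee_rot'])[:,0]
    r=[(np.linalg.norm(proj(cam,g-L*(np.cos(t)*a+np.sin(t)*np.array([0,0,1])))-px),np.degrees(t)) for t in np.radians(np.arange(-30,120,1))]
    return min(r)
E
python3 - <<'E'
from h import *
print(tilt((172,229)))
b=snap("side","b3.png",3,(200,80,400,270))
E
```

```text
(np.float64(3.936746713252), np.float64(50.0))
```

View pics/b3.png

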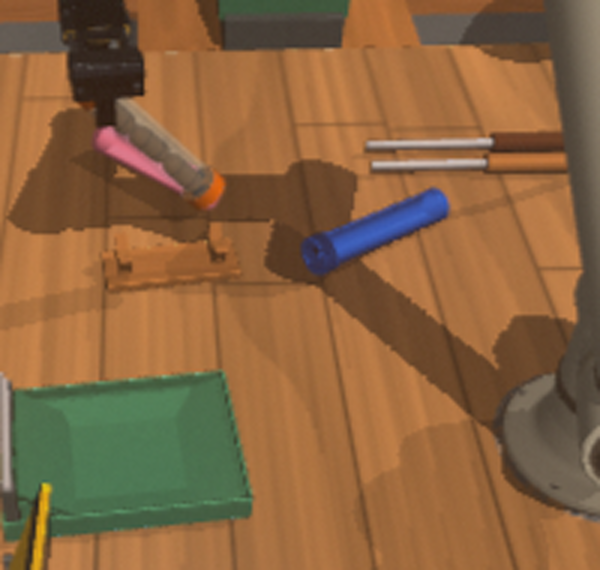

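```bash
python3 - <<'E'
from h import *
print(tilt((269.3,143.3),'side'))
def bar(f,box):
    im=cv2.imread(f);h=cv2.cvtColor(im,cv2.COLOR_BGR2HSV);m=cv2.inRange(h,(0,0,110),(180,60,255));k=np.zeros_like(m);k[box[1]:box[3],box[0]:box[2]]=1;m*=k
    n,l,st,ce=cv2.connectedComponentsWithStats(m);i=1+np.argmax(st[1:,4]);ys,xs=np.nonzero(l==i)
    P_=np.c_[xs,ys].astype(float);c=P_.mean(0);w,V=np.linalg.eigh(np.cov((P_-c).T));d=V[:,1];t=(P_-c)@d
    return st[i],c+d*t.min(),c+d*t.max(),c
S=bar('pics/raw_a3.png',(280,185,325,240));B=bar('pics/raw_b3.png',(190,190,215,262))
print(S);print(B)
for e in S[1:]:print('sc',onz('scene',*e,.065).round(4))
for e in B[1:]:print('sd',onz('side',*e,.065).round(4))
im=cv2.imread('pics/raw_b3.png');cv2.imwrite('pics/z.png',cv2.resize(im[185:265,180:300],None,fx=6,fy=6,interpolation=3))
E
```

```text
(np.float64(3.59970741240355), np.float64(48.00000000000001))
(array([288, 196,  28,  31, 144], dtype=int32), array([314.46830035, 195.56888775]), array([289.08250412, 226.87771506]), array([301.68055556, 211.34027778]))
(array([190, 200,  14,  44, 137], dtype=int32), array([197.74886603, 199.05182676]), array([203.12462331, 242.98475074]), array([200.61313869, 222.45985401]))
sc [0.6286 0.0972 0.065 ]
sc [ 0.6428 -0.0544  0.065 ]
sc [0.636  0.0186 0.065 ]
sd [ 0.656  -0.0841  0.065 ]
sd [0.6232 0.0989 0.065 ]
sd [0.6376 0.0186 0.065 ]
```

View pics/z.png

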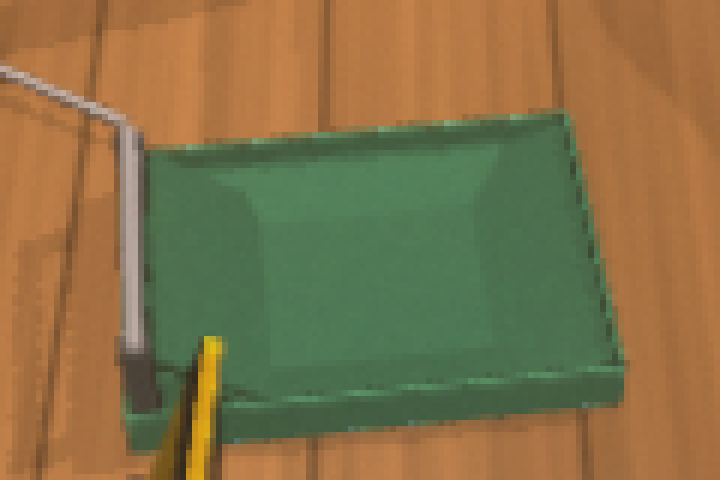

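Tilting by gravity worked: side collar at (269,143) gives about 48°, and the scene view agrees at 50°. The bar is at (0.636, 0.021), yaw about 5.4°. Next I carry the canister to a hover 4 cm back along its axis.

```bash
python3 -m handwheel '[[-1,1,-0.5,0,0],[-2,2,-1,0,0],[-2.8,2.9,-1,0,0],[-2.8,2.9,-0.5,0,0],[-2.8,2.9,0,0,0],[-2.8,2.9,0,0,0],[-2.8,2.9,0,0,0],[-2.8,2.9,0,0,0]]'
python3 -m handwheel '[[-2.8,2.9,0,0,0],[-2.8,2.9,0,0,0],[-1.8,1.8,0,0,0],[-1,1,0,0,0],[0,0,0,1.2,0],[0,0,0,1.1,0],[0,0,0,0,0]]'
python3 - <<'E'
from h import *
for u,v in((201.7,206.3),(202.2,242.5)):print(onz('side',u,v,.065))
rel(.7465,.031,.2215,5.4)
a=snap("scene","a4.png",2,(150,60,400,300));b=snap("side","b4.png",2,(100,60,350,300))
o=np.hstack([cv2.resize(cv2.imread('pics/'+f),(400,384)) for f in('a4.png','b4.png')]);cv2.imwrite('pics/ab4.png',o)
E
```

```text
time_s: 6.68
tcp_pos: [0.7031, -0.061, 0.3459]
ee_rot: [[-0.991, -0.133, -0.001], [-0.133, 0.991, 0.0], [0.001, 0.0, -1.0]]
wrist_force: [0.3, -0.3, -3.1]
gripper_width: 0.506
time_s: 7.55
tcp_pos: [0.7736, 0.0321, 0.3473]
ee_rot: [[-0.996, -0.091, 0.0], [-0.091, 0.996, -0.0], [-0.0, -0.0, -1.0]]
wrist_force: [0.0, 0.0, -3.4]
gripper_width: 0.501
[ 0.64011683 -0.0507031   0.065     ]
[0.62610211 0.09701607 0.065     ]
rel cm [2.71 0.14 7.48] turn -0.2 tcp [0.7736 0.0321 0.3473] w 0.501 t 7.55 F [ 0.   0.  -3.4]
```

View pics/ab4.png

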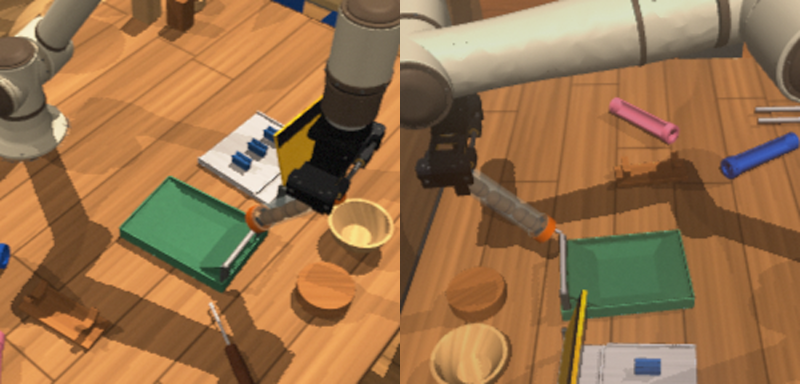

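```bash
cat >> h.py <<'E'
def collar(shots=('scene','side')):
    for n in shots:
        im=cams.capture(n);h=cv2.cvtColor(im,cv2.COLOR_RGB2HSV);m=cv2.inRange(h,(4,190,110),(16,255,255))
        s=sense();g=s['tcp_pos']+.051*np.array(s['ee_rot'])[:,2];c=proj(n,g)
        q,l,st,ce=cv2.connectedComponentsWithStats(m)
        for a,b in zip(st[1:],ce[1:]):
            if a[4]>12 and np.linalg.norm(b-c)<130: print(n,a,b.round(1),tilt(b,n))
E
python3 - <<'E'
from h import *
print(tilt((307.5,196.9)),tilt((191.9,203.1),'side'))
collar()
E
```

```text
(np.float64(5.558961570946298), np.float64(49.0)) (np.float64(4.0769850990327985), np.float64(48.00000000000001))
scene [360 182   7   6  16] [362.6 184.9] (np.float64(39.57012967502609), np.float64(90.0))
scene [303 189  10  15  54] [306.4 196.6] (np.float64(6.275423775767975), np.float64(48.00000000000001))
side [185 195  13  17  94] [191.7 204.1] (np.float64(4.705242931756639), np.float64(49.0))
```

```bash
python3 - <<'E'
from h import *
X,e=tri(ray('scene',306.4,196.6),ray('side',191.7,204.1));s=sense();R=np.array(s['ee_rot']);g=s['tcp_pos']+.051*R[:,2]
d=R.T@(X-g);print(X,e,'tool frame',d,np.linalg.norm(d),np.degrees(np.arctan2(d[2],d[0])))
E
```

```text
[0.65155683 0.01678451 0.14778988] 0.007605976763736288 tool frame [ 0.1232839  -0.00458233  0.14816467] 0.1928021941005989 50.23705535991661
```

```bash
python3 -m handwheel '[[0.2,0.14,1.2,0,0],[0.2,0,1.5,0,0],[0.2,0,1.5,0,0],[0.14,0,1,0,0],[0,0,0,0,0],[0,0,0,0,0]]'
python3 - <<'E'
from h import *
rel(.7465,.031,.2215,5.4)
a=snap("scene","a5.png",8,(280,165,330,240));b=snap("side","b5.png",8,(165,175,215,250))
o=np.hstack([cv2.imread('pics/'+f) for f in('a5.png','b5.png')]);cv2.imwrite('pics/ab5.png',o);print(o.shape)
p=np.array([.636,.021,.062])
for n in('scene','side'):print(n,proj(n,p).round(1))
E
```

```text
time_s: 8.5
tcp_pos: [0.7669, 0.0339, 0.2952]
ee_rot: [[-0.996, -0.092, 0.001], [-0.092, 0.996, -0.0], [-0.001, -0.0, -1.0]]
wrist_force: [0.7, 0.2, -3.2]
gripper_width: 0.503
rel cm [ 2.06 -0.1   2.27] turn -0.1 tcp [0.7669 0.0339 0.2952] w 0.503 t 8.5 F [ 0.7  0.2 -3.2]
(600, 800, 3)
scene [302.1 211.5]
side [201.2 223.7]
```

View pics/ab5.png

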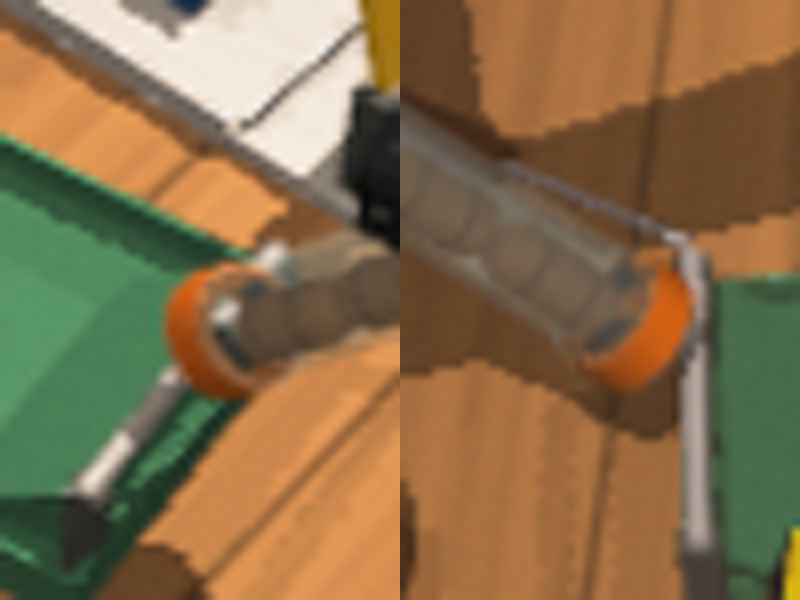

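```bash
python3 - <<'E'
from h import *
s=sense();R=np.array(s['ee_rot']);g=s['tcp_pos']+.051*R[:,2]
X,e=tri(ray('scene',306.3,206.6),ray('side',198.5,216.3));d=R.T@(X-g);print(X.round(4),e,d.round(4),np.hypot(d[0],d[2]),np.degrees(np.arctan2(d[2],d[0])))
B=R.T@(np.array([.636,.021,.062])-g)
for L in(.188,.198,.205):
  for t in(47,49,51,53):
    u=np.array([np.cos(np.radians(t)),0,np.sin(np.radians(t))]);n=np.array([-u[2],0,u[0]]) # lower/far side in tool frame (x towards robot,z down)
    m=g+R@(u*L); r=B-u*L; print(L,t,'scene',proj('scene',m).round(1),'side',proj('side',m).round(1),'bar: ahead mm',(r@u*1000-5).round(1),'offset',(r@n*1000).round(1))
E
```

```text
[0.6442 0.0213 0.0947] 0.007725458522996267 [ 0.1237 -0.0012  0.1497] 0.19413754215057472 50.43118588709626
0.188 47 scene [304.3 202.7] side [198.4 214.2] bar: ahead mm 30.3 offset 27.8
0.188 49 scene [305.6 204.4] side [196.9 215.3] bar: ahead mm 31.2 offset 20.0
0.188 51 scene [306.9 206. ] side [195.4 216.4] bar: ahead mm 31.7 offset 12.2
0.188 53 scene [308.3 207.6] side [193.9 217.5] bar: ahead mm 32.0 offset 4.3
0.198 47 scene [302.2 203.3] side [200.9 215.7] bar: ahead mm 20.3 offset 27.8
0.198 49 scene [303.6 205. ] side [199.4 216.8] bar: ahead mm 21.2 offset 20.0
0.198 51 scene [304.9 206.7] side [197.8 218. ] bar: ahead mm 21.7 offset 12.2
0.198 53 scene [306.3 208.3] side [196.1 219. ] bar: ahead mm 22.0 offset 4.3
0.205 47 scene [300.8 203.7] side [202.6 216.7] bar: ahead mm 13.3 offset 27.8
0.205 49 scene [302.2 205.4] side [201.  217.9] bar: ahead mm 14.2 offset 20.0
0.205 51 scene [303.6 207.1] side [199.4 219. ] bar: ahead mm 14.7 offset 12.2
0.205 53 scene [305.  208.8] side [197.7 220.1] bar: ahead mm 15.0 offset 4.3
```

```bash
python3 -m handwheel '[[0.39,0,-0.32,0,0],[0.64,0,0.77,0,0],[0.32,0,0.38,0,0],[0,0,0,0,0]]'; for i in 1; do python3 -m handwheel '[[0.19,0,0.23,0,0],[0,0,0,0,0]]'; python3 -m handwheel '[[0.19,0,0.23,0,0],[0,0,0,0,0]]'; python3 -m handwheel '[[0.19,0,0.23,0,0],[0,0,0,0,0]]'; done | grep -E 'tcp|force'
```

```text
time_s: 9.1
tcp_pos: [0.7525, 0.0326, 0.2856]
ee_rot: [[-0.996, -0.092, -0.001], [-0.092, 0.996, -0.0], [0.001, -0.0, -1.0]]
wrist_force: [0.5, 0.1, -3.4]
gripper_width: 0.5
tcp_pos: [0.7511, 0.0325, 0.2837]
wrist_force: [-0.7, 0.2, -3.8]
tcp_pos: [0.7491, 0.0323, 0.2814]
wrist_force: [-0.1, -0.1, -3.6]
tcp_pos: [0.7472, 0.0321, 0.2791]
wrist_force: [-0.5, 0.5, -3.6]
```

```bash
for i in 1; do python3 -m handwheel '[[0.19,0,0.23,0,0],[0,0,0,0,0]]'; python3 -m handwheel '[[0.19,0,0.23,0,0],[0,0,0,0,0]]'; python3 -m handwheel '[[0.13,0,0.15,0,0],[0,0,0,0,0]]';python3 -m handwheel '[[0.13,0,0.15,0,0],[0,0,0,0,0]]'; done | grep -E 'tcp|force'
```

```text
tcp_pos: [0.7453, 0.032, 0.2768]
wrist_force: [-1.0, 0.0, -4.1]
tcp_pos: [0.7439, 0.0318, 0.2752]
wrist_force: [1.5, -0.1, -3.0]
tcp_pos: [0.7434, 0.0318, 0.2752]
wrist_force: [2.9, 0.2, 2.6]
tcp_pos: [0.743, 0.0318, 0.2752]
wrist_force: [5.8, 0.1, 6.1]
```

```bash
python3 -m handwheel '[[-0.8,0,-0.96,0,0],[-0.8,0,-0.96,0,0],[-0.8,0,-0.96,0,0],[-0.8,0,-0.96,0,0],[-0.8,0,-0.96,0,0],[0,0,0,0,0],[2,0,2.4,0,0],[2,0,2.4,0,0],[0,0,0,0,0]]'
python3 - <<'E'
from h import *
collar()
E
python3 -m handwheel '[[-0.8,0,-0.96,0,0],[-0.8,0,-0.96,0,0],[-0.8,0,-0.96,0,0],[-0.8,0,-0.96,0,0],[-0.8,0,-0.96,0,0],[0,0,0,0,0]]'
python3 - <<'E'
from h import *
collar()
a=snap("scene","a6.png",6,(225,165,325,245));
E
```

```text
time_s: 11.98
tcp_pos: [0.7399, 0.0314, 0.2719]
ee_rot: [[-0.996, -0.093, -0.0], [-0.093, 0.996, -0.0], [0.0, -0.0, -1.0]]
wrist_force: [1.4, 1.0, -2.5]
gripper_width: 0.501
scene [343 192   9   9  24] [348.  196.9] (np.float64(36.62670440445785), np.float64(89.0))
scene [295 201   6  13  39] [296.6 207.5] (np.float64(5.132663067679258), np.float64(49.0))
side [197 213  12  14  72] [204.  220.6] (np.float64(3.329435795755577), np.float64(50.0))
time_s: 12.82
tcp_pos: [0.781, 0.0353, 0.3185]
ee_rot: [[-0.996, -0.092, -0.003], [-0.092, 0.996, 0.0], [0.003, 0.0, -1.0]]
wrist_force: [0.2, 0.2, -3.4]
gripper_width: 0.503
scene [361 188   8   8  22] [365.4 192.5] (np.float64(39.431565725785326), np.float64(93.0))
scene [307 196  10  16  51] [310.1 203.8] (np.float64(4.826619884413253), np.float64(50.0))
side [181 203  14  16  89] [188.8 211.5] (np.float64(3.4475087463312213), np.float64(50.0))
```

View pics/a6.png

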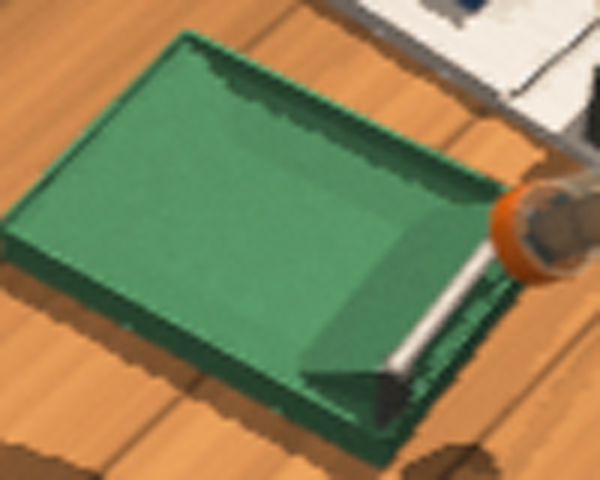

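```bash
cat >> h.py <<'E'
def tray():
    "brown blobs inside the tray, scene and side cameras"
    C=[(.397,.084),(.41,-.082),(.625,-.062),(.608,.105)]
    for n in('scene','side'):
        im=cams.capture(n);h=cv2.cvtColor(im,cv2.COLOR_RGB2HSV);poly=np.array([proj(n,(x,y,.015)) for x,y in C]).astype(np.int32)
        k=np.zeros(h.shape[:2],np.uint8);cv2.fillConvexPoly(k,poly,255);m=cv2.inRange(h,(0,40,30),(25,255,255))&k
        q,l,st,ce=cv2.connectedComponentsWithStats(m)
        for i in range(1,q):
            if st[i][4]>12:
                c=cv2.minAreaRect(np.argwhere(l==i)[:,::-1].astype(np.float32)); print(n,st[i][4],ce[i].round(1),'rect',np.round(c[1],1),'xyz',onz(n,*ce[i],.022).round(4))
E
for i in 1 2; do python3 -m handwheel '[[2.05,0,2.46,0,0],[2.05,0,2.46,0,0],[-1.37,0,-1.64,0,0],[-1.37,0,-1.64,0,0],[-1.36,0,-1.64,0,0],[2.05,0,2.46,0,0],[2.05,0,2.46,0,0],[0,0,0,0,0]]'
python3 -m handwheel '[[-1.37,0,-1.64,0,0],[-1.37,0,-1.64,0,0],[-1.36,0,-1.64,0,0],[0,0,0,0,0]]'
python3 - <<'E'
from h import *
collar();tray()
E
done | grep -vE 'rot|width'
```

```text
time_s: 13.98
tcp_pos: [0.7383, 0.0312, 0.2696]
wrist_force: [0.0, -0.4, -3.5]
time_s: 14.48
tcp_pos: [0.7821, 0.0352, 0.3213]
wrist_force: [-0.1, 0.6, -4.0]
scene [362 185  10  10  39] [368.  190.7] (np.float64(41.83397369756391), np.float64(96.00000000000001))
scene [311 199  11  15  54] [314.1 207.4] (np.float64(4.364258460314815), np.float64(55.0))
side [177 203  14  16  87] [184.7 211.6] (np.float64(1.513085037952771), np.float64(54.0))
side 57 [213.  248.8] rect [ 6.  12.6] xyz [0.5985 0.0881 0.022 ]
time_s: 15.68
tcp_pos: [0.7379, 0.0312, 0.2689]
wrist_force: [0.0, -0.7, -3.0]
time_s: 16.18
tcp_pos: [0.7822, 0.0352, 0.3216]
wrist_force: [0.5, 0.2, -4.0]
scene [365 184   7  11  37] [368.7 190. ] (np.float64(42.6225260105113), np.float64(96.00000000000001))
scene [313 201  12  16  64] [316.6 209.5] (np.float64(3.970133679336201), np.float64(58.00000000000001))
side [174 205  14  15  85] [181.7 213.2] (np.float64(1.3076235414674449), np.float64(58.00000000000001))
side 57 [213.  248.8] rect [ 6.  12.6] xyz [0.5985 0.0881 0.022 ]
```

```bash
cat >> h.py <<'E'
def fit(L):
    s=sense();R=np.array(s['ee_rot']);g=s['tcp_pos']+.051*R[:,2];T=[]
    for n in('scene','side'):
        h=cv2.cvtColor(cams.capture(n),cv2.COLOR_RGB2HSV);m=cv2.inRange(h,(4,190,110),(16,255,255))
        q,l,st,ce=cv2.connectedComponentsWithStats(m)
        c=[tilt(b,n,L-.012) for a,b in zip(st[1:],ce[1:]) if a[4]>20]
        T.append(min(c)); 
    print('tilts',[(round(a,1),round(b)) for a,b in T]); return np.mean([b for a,b in T])
def tapcalc(L=.185,t=None,off=.021,back=.062,over=.002):
    s=sense();R=np.array(s['ee_rot']);g=s['tcp_pos']+.051*R[:,2]
    if t is None:t=fit(L)
    u=np.array([np.cos(np.radians(t)),0,np.sin(np.radians(t))]);n=np.array([-u[2],0,u[0]])
    b=R.T@(np.array([.636,.021,.062])-g)
    c=b-u*(L+.005-over)-n*off; hv=c-u*back
    print('t',t,'hover shift cm',(hv*100).round(2),'tap total cm',(u*back*100).round(2),'F',s['wrist_force'].round(1),'time',s['time_s'].round(1))
E
python3 - <<'E'
from h import *
tapcalc()
E
```

```text
tilts [(np.float64(4.1), 57), (np.float64(1.4), 58)]Traceback (most recent call last):
  File "<stdin>", line 2, in <module>
  File "h.py", line 60, in tapcalc
    print('t',t,'hover shift cm',(hv*100).round(2),'tap total cm',(u*back*100).round(2),'F',s['wrist_force'].round(1),'time',s['time_s'].round(1))
                                                                                                                             ^^^^^^^^^^^^^^^^^
AttributeError: 'float' object has no attribute 'round'
```

```bash
sed -i "s/s\['time_s'\].round(1))/round(s['time_s'],1))/" h.py; python3 - <<'E'
from h import *
tapcalc(t=57.5)
E
```

```text
t 57.5 hover shift cm [ 2.8  -0.08 -1.58] tap total cm [3.33 0.   5.23] F [-0.4 -0.3 -3.4] time 16.5
```

```bash
python3 -m handwheel '[[1,0,-0.8,0,0],[1,-0.08,-0.78,0,0],[0.8,0,0,0,0],[0,0,0,0,0],[1.66,0,2.62,0,0],[1.67,0,2.61,0,0],[0,0,0,0,0]]'
python3 -m handwheel '[[-1.1,0,-1.74,0,0],[-1.1,0,-1.74,0,0],[-1.13,0,-1.75,0,0],[0,0,0,0,0]]'
python3 - <<'E'
from h import *
tapcalc();tray();snap("side","b7.png",6,(150,180,260,270))
E
```

```text
time_s: 17.35
tcp_pos: [0.7186, 0.0286, 0.2814]
ee_rot: [[-0.996, -0.092, -0.004], [-0.092, 0.996, -0.001], [0.005, -0.0, -1.0]]
wrist_force: [1.3, 0.5, -1.9]
gripper_width: 0.502
time_s: 17.85
tcp_pos: [0.7548, 0.0319, 0.3379]
ee_rot: [[-0.996, -0.092, 0.005], [-0.092, 0.996, 0.001], [-0.005, 0.0, -1.0]]
wrist_force: [-0.3, -0.1, -4.1]
gripper_width: 0.504
tilts [(np.float64(3.5), 58), (np.float64(1.4), 59)]
t 58.50000000000001 hover shift cm [0.81 0.01 0.01] tap total cm [3.24 0.   5.29] F [-0.3 -0.1 -4.1] time 17.9
scene 21 [306.4 200.6] rect [4.4 5.3] xyz [0.6028 0.0947 0.022 ]
side 58 [213.  248.8] rect [ 6.  13.6] xyz [0.5985 0.0884 0.022 ]
```

View pics/b7.png

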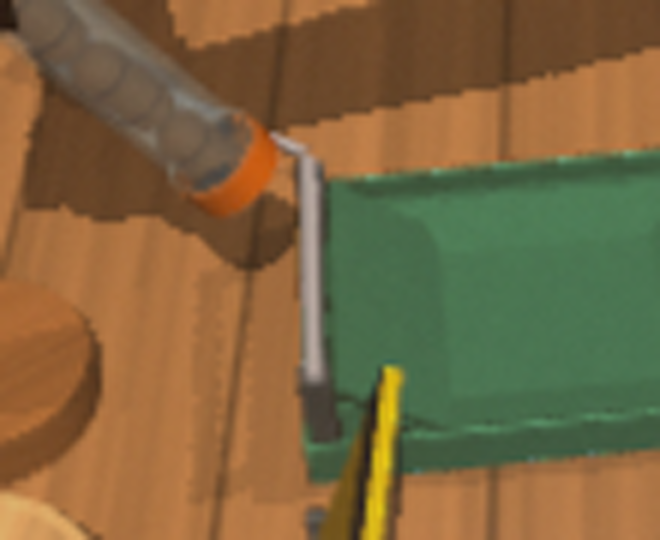

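```bash
python3 -m handwheel '[[0.9,0,0,0,0],[0,0,0,0,0],[1.62,0,2.64,0,0],[1.62,0,2.65,0,0],[-1.08,0,-1.76,0,0],[-1.08,0,-1.76,0,0],[-1.0,0,-1.77,0,0],[1.66,0,2.68,0,0],[1.66,0,2.68,0,0]]'
python3 -m handwheel '[[0,0,0,0,0],[-1.08,0,-1.76,0,0],[-1.08,0,-1.76,0,0],[-1.08,0,-1.77,0,0],[0,0,0,0,0]]'
python3 - <<'E'
from h import *
tapcalc();tray();im=cams.capture("side");cv2.imwrite('pics/raw_b8.png',im[:,:,::-1])
E
```

```text
time_s: 19.23
tcp_pos: [0.7101, 0.0279, 0.2822]
ee_rot: [[-0.996, -0.092, 0.002], [-0.092, 0.996, 0.001], [-0.002, 0.0, -1.0]]
wrist_force: [0.4, 0.8, -3.2]
gripper_width: 0.502
time_s: 19.85
tcp_pos: [0.744, 0.0309, 0.3376]
ee_rot: [[-0.996, -0.092, 0.005], [-0.092, 0.996, 0.001], [-0.005, 0.0, -1.0]]
wrist_force: [0.6, -0.2, -3.3]
gripper_width: 0.502
tilts [(np.float64(3.0), 60), (np.float64(0.4), 61)]
t 60.5 hover shift cm [ 0.51  0.01 -0.39] tap total cm [3.05 0.   5.4 ] F [ 0.6 -0.2 -3.3] time 19.9
scene 30 [305.7 200.5] rect [6.1 5.8] xyz [0.6008 0.0936 0.022 ]
scene 128 [273.1 212.4] rect [17.3  7.8] xyz [ 0.55   -0.0157  0.022 ]
side 127 [229.9 222.5] rect [ 7.7 17.4] xyz [ 0.5501 -0.0166  0.022 ]
side 56 [212.9 248.8] rect [ 6.  12.6] xyz [0.5988 0.0883 0.022 ]
```

```bash
python3 -m handwheel '[[0.6,0,-0.39,0,0],[0,0,0,0,0],[1.53,0,2.7,0,0],[1.53,0,2.7,0,0],[-1.02,0,-1.8,0,0],[-1.02,0,-1.8,0,0],[-0.9,0,-1.8,0,0],[1.56,0,2.73,0,0],[1.56,0,2.73,0,0]]'
python3 -m handwheel '[[0,0,0,0,0],[-1.04,0,-1.82,0,0],[-1.04,0,-1.82,0,0],[-1.04,0,-1.82,0,0],[0,0,0,0,0]]'
python3 - <<'E'
from h import *
tapcalc();tray();im=cams.capture("side");cv2.imwrite('pics/raw_b8.png',im[:,:,::-1])
E
```

```text
time_s: 21.22
tcp_pos: [0.704, 0.0274, 0.2842]
ee_rot: [[-0.996, -0.092, 0.002], [-0.092, 0.996, 0.001], [-0.002, 0.0, -1.0]]
wrist_force: [0.2, 0.8, -4.2]
gripper_width: 0.502
time_s: 21.85
tcp_pos: [0.7368, 0.0302, 0.3415]
ee_rot: [[-0.996, -0.092, 0.005], [-0.092, 0.996, 0.001], [-0.005, 0.0, -1.0]]
wrist_force: [1.1, 0.0, -2.6]
gripper_width: 0.506
tilts [(np.float64(2.8), 61), (np.float64(0.4), 62)]
t 61.5 hover shift cm [ 0.19  0.01 -0.18] tap total cm [2.96 0.   5.45] F [ 1.1  0.  -2.6] time 21.9
scene 34 [305.4 200.4] rect [6.7 5.8] xyz [0.5999 0.0932 0.022 ]
scene 256 [272.2 210.3] rect [17.5 19.9] xyz [ 0.5425 -0.0109  0.022 ]
side 264 [233.1 225.3] rect [24.  16.3] xyz [ 0.5392 -0.0046  0.022 ]
side 57 [212.9 248.8] rect [ 6.  12.6] xyz [0.5987 0.0882 0.022 ]
```

```bash
python3 -m handwheel '[[0.3,0,-0.18,0,0],[0,0,0,0,0],[1.48,0,2.73,0,0],[1.48,0,2.73,0,0],[-1,0,-1.82,0,0],[-1,0,-1.82,0,0],[-0.9,0,-1.82,0,0],[1.5,0,2.76,0,0],[1.5,0,2.76,0,0]]'
python3 -m handwheel '[[0,0,0,0,0],[-1,0,-1.84,0,0],[-1,0,-1.84,0,0],[-1,0,-1.84,0,0],[0,0,0,0,0]]'
python3 - <<'E'
from h import *
tapcalc();tray();im=cams.capture("side");cv2.imwrite('pics/raw_b8.png',im[:,:,::-1])
E
```

```text
time_s: 23.22
tcp_pos: [0.7017, 0.0271, 0.2851]
ee_rot: [[-0.996, -0.092, 0.001], [-0.092, 0.996, 0.001], [-0.001, 0.0, -1.0]]
wrist_force: [-1.0, -0.8, -3.5]
gripper_width: 0.503
time_s: 23.85
tcp_pos: [0.7332, 0.0299, 0.3433]
ee_rot: [[-0.996, -0.092, 0.006], [-0.092, 0.996, 0.001], [-0.006, 0.0, -1.0]]
wrist_force: [0.1, -0.3, -1.8]
gripper_width: 0.505
tilts [(np.float64(2.9), 62), (np.float64(0.4), 64)]
t 63.0 hover shift cm [ 0.44  0.01 -0.25] tap total cm [2.81 0.   5.52] F [ 0.1 -0.3 -1.8] time 23.9
scene 36 [305.3 200.3] rect [7.5 5.8] xyz [0.5993 0.0932 0.022 ]
scene 255 [272.2 210.3] rect [17.5 19.9] xyz [ 0.5424 -0.0107  0.022 ]
side 264 [233.1 225.3] rect [24.  16.3] xyz [ 0.5392 -0.0046  0.022 ]
side 57 [212.9 248.9] rect [ 6.  13.6] xyz [0.5986 0.0884 0.022 ]
```

```bash
python3 -m handwheel '[[0.55,0,-0.25,0,0],[0,0,0,0,0],[1.4,0,2.76,0,0],[1.4,0,2.76,0,0],[-0.95,0,-1.84,0,0],[-0.95,0,-1.84,0,0],[-0.8,0,-1.84,0,0],[1.43,0,2.79,0,0],[1.43,0,2.79,0,0]]'
python3 -m handwheel '[[0,0,0,0,0],[-0.95,0,-1.86,0,0],[-0.95,0,-1.86,0,0],[-0.95,0,-1.86,0,0],[0,0,0,0,0]]'
python3 - <<'E'
from h import *
tapcalc();tray();im=cams.capture("side");cv2.imwrite('pics/raw_b8.png',im[:,:,::-1])
a=cams.capture("scene")[:,:,::-1]
o=np.hstack([cv2.resize(a[150:240,220:330],(400,327)),cv2.resize(im[180:270,140:250,::-1],(400,327))]);cv2.imwrite('pics/ab8.png',o)
E
```

```text
time_s: 25.22
tcp_pos: [0.6966, 0.0267, 0.2871]
ee_rot: [[-0.996, -0.092, 0.002], [-0.092, 0.996, 0.001], [-0.002, 0.001, -1.0]]
wrist_force: [-0.9, -0.3, -2.4]
gripper_width: 0.499
time_s: 25.85
tcp_pos: [0.7267, 0.0294, 0.346]
ee_rot: [[-0.996, -0.092, 0.006], [-0.092, 0.996, 0.001], [-0.006, 0.0, -1.0]]
wrist_force: [-0.3, -0.5, -3.3]
gripper_width: 0.503
tilts [(np.float64(2.7), 63), (np.float64(0.5), 64)]
t 63.5 hover shift cm [-0.    0.   -0.07] tap total cm [2.77 0.   5.55] F [-0.3 -0.5 -3.3] time 25.9
scene 43 [304.6 200. ] rect [8.9 5.5] xyz [0.5965 0.0928 0.022 ]
scene 255 [272.2 210.3] rect [17.7 19.7] xyz [ 0.5423 -0.0109  0.022 ]
side 264 [233.1 225.3] rect [24.  16.3] xyz [ 0.5392 -0.0046  0.022 ]
side 56 [212.9 248.9] rect [ 6.  12.6] xyz [0.5988 0.0885 0.022 ]
```

View pics/ab8.png

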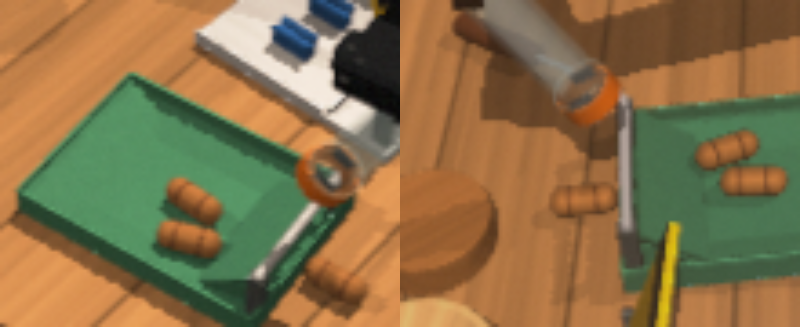

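Two blanks lie in the tray. The third is on the bench just beyond the bar, at crop (582,200) in the right half. The canister is empty. Next I lever the canister back to level over the bar and return it to the cradle.

```bash
python3 -m handwheel '[[1.4,0,0,0,0],[1.4,0,0,0,0],[1.4,0,0.8,0,0],[1.4,0,1.2,0,0],[0,0,1.3,0,0],[-0.7,0,1.7,0,0],[-0.74,0,1.66,0,0],[-1.2,0,0.46,0,0],[-1.21,0,0.45,0,0]]' | grep -E 'pos|force'
python3 -m handwheel '[[-1.31,0,0.76,0,0],[-1.31,0,0.76,0,0],[-1.16,0,0.97,0,0],[-1.16,0,0.97,0,0],[-0.97,0,1.16,0,0],[-0.97,0,1.16,0,0]]'| grep -E 'pos|force'
python3 -m handwheel '[[-0.76,0,1.31,0,0],[-0.75,0,1.31,0,0],[-0.5,0,1.42,0,0],[-0.53,0,1.43,0,0],[-0.33,0,1.48,0,0],[0,0,0,0,0]]'| grep -E 'pos|force'
python3 - <<'E'
from h import *
print(fit(.185));a=cams.capture("scene");b=cams.capture("side")
X,e=tri(ray('scene',220+335/400*110,150+283/327*90),ray('side',190,235));print('third',X,e, onz('side',190,235,.013))
o=np.hstack([cv2.resize(a[110:260,200:400],(400,300)),cv2.resize(b[120:270,90:290],(400,300))])[:,:,::-1];cv2.imwrite('pics/ab9.png',o)
E
```

```text
tcp_pos: [0.7086, 0.0276, 0.2664]
wrist_force: [-3.4, -0.9, -2.1]
tcp_pos: [0.7769, 0.0341, 0.2088]
wrist_force: [-1.3, 0.1, -1.6]
tcp_pos: [0.8048, 0.0367, 0.1379]
wrist_force: [-0.5, 0.1, -1.9]
tilts [(np.float64(2.7), 1), (np.float64(4.8), -3)]
-1.0000000000000002
third [0.67787076 0.02324884 0.01021647] 0.0015402917485425496 [0.67656936 0.02518979 0.013     ]
```

View pics/ab9.png

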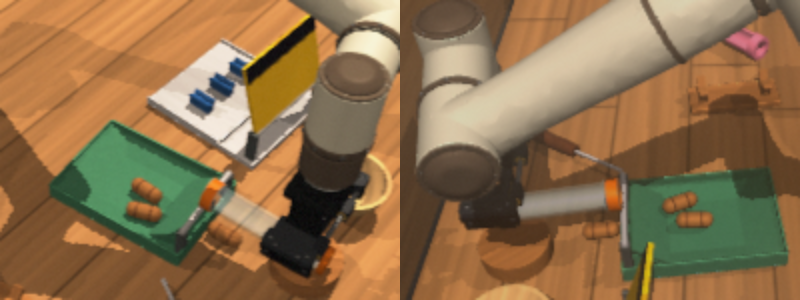

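```bash
python3 -m handwheel '[[0,0,-0.3,0,0],[0,0,-0.7,0,0],[0,0,-1.2,0,0],[0,0,-1.6,0,0],[0,0,-1.8,0,0],[0,0,-1.8,0,0],[0,0,-1.8,0,0],[0,0,-1.6,0,0],[0,0,-1.2,0,0],[0,0,-0.6,0,0]]' | grep -E 'pos|force'
python3 -m handwheel '[[0.6,-0.6,0,0,0],[1.4,-1.4,0,0,0],[2.2,-2.2,0,0,0],[2.8,-2.8,0,0,0],[2.8,-2.8,0,0,0],[2.8,-2.8,0,0,0],[2.8,-2.8,0,0,0],[2.8,-2.8,0,0,0]]'| grep -E 'pos|force'
python3 -m handwheel '[[2.8,-2.8,0,0,0],[2.8,-2.8,0,0,0],[2.8,-2.8,0,0,0],[2,-2,0,0,0],[1.2,-1.1,0,0,0],[0.6,-0.5,0,0,0],[0,0,0,-1.1,0],[0,0,0,-1.1,0],[0,0,0,0,0]]'| grep -E 'pos|force'
python3 - <<'E'
from h import *
t=fit(.185);collar()
rel(.5297,-.2918,.055,7.7)
E
```

```text
tcp_pos: [0.805, 0.0367, 0.267]
wrist_force: [0.0, -0.8, -2.7]
tcp_pos: [0.6386, -0.1626, 0.2654]
wrist_force: [0.5, 0.0, -3.0]
tcp_pos: [0.5306, -0.2916, 0.2659]
wrist_force: [-0.0, 0.1, -2.3]
tilts [(np.float64(0.4), -1), (np.float64(3.2), -3)]
scene [148 191  14  18  97] [152.9 198.5] (np.float64(0.18924786061338056), np.float64(-1.0))
scene [207 227  12  16  64] [211.2 233.6] (np.float64(24.67655635109154), np.float64(75.0))
side [279 112   6  12  48] [281.5 117.5] (np.float64(2.796378290697793), np.float64(-3.0000000000000004))
side [224 122   3  10  16] [224.9 127.3] (np.float64(35.307821999599525), np.float64(119.0))
rel cm [ 0.06  0.02 16.  ] turn -0.2 tcp [ 0.5303 -0.2919  0.266 ] w 0.504 t 32.55 F [ 0.7  0.5 -1.9]
```

```bash
python3 - <<'E'
from h import *
s=sense();R=np.array(s['ee_rot']);g=s['tcp_pos']+.051*R[:,2]
for L in(.16,.165,.17,.175,.18,.185): print(L,proj('scene',g+R@[L,0,.002]).round(1),proj('side',g+R@[L,0,.002]).round(1))
X,e=tri(ray('scene',152.9,198.5),ray('side',281.5,117.5));print(R.T@(X-g),e)
# same statistic for original resting canister: collar blobs in first pictures
im=cv2.imread('pics/raw_a.png');h=cv2.cvtColor(im,cv2.COLOR_BGR2HSV);m=cv2.inRange(h,(4,190,110),(16,255,255));q,l,st,ce=cv2.connectedComponentsWithStats(m)
for a,b in zip(st[1:],ce[1:]):
    if a[4]>25 and 140<b[0]<230 and 210<b[1]<280:print(a,b)
im=cv2.imread('pics/raw_b.png');h=cv2.cvtColor(im,cv2.COLOR_BGR2HSV);m=cv2.inRange(h,(4,190,110),(16,255,255));q,l,st,ce=cv2.connectedComponentsWithStats(m)
for a,b in zip(st[1:],ce[1:]):
    if a[4]>15 and 220<b[0]<300 and 130<b[1]<180:print('side',a,b)
E
```

```text
0.16 [156.4 201.3] [280.8 120.8]
0.165 [155.  200.5] [282.2 120.7]
0.17 [153.6 199.8] [283.6 120.5]
0.175 [152.3 199. ] [285.  120.4]
0.18 [150.9 198.3] [286.4 120.3]
0.185 [149.6 197.5] [287.8 120.1]
[ 0.16428979 -0.00398712 -0.00963247] 0.0033647960009598184
[155 226  11  14  73] [158.80821918 231.36986301]
[208 255  11  15  58] [211.56896552 261.4137931 ]
side [281 149   5  11  41] [283.53658537 153.34146341]
side [231 155   3  11  26] [231.73076923 160.53846154]
```

```bash
python3 - <<'E'
from h import *
s=sense();R=np.array(s['ee_rot']);g=s['tcp_pos']+.051*R[:,2]
X,e=tri(ray('scene',152.9,198.5),ray('side',281.5,117.5))
Y,f=tri(ray('scene',158.81,231.37),ray('side',283.54,153.34));print(Y,f,'tool shift cm',R.T@(Y-X)*100)
E
```

```text
[ 0.35323844 -0.3220491   0.0628854 ] 0.0027593062457023413 tool shift cm [ 1.51832818 -0.27273489 16.17555326]
```

```bash
python3 - <<'E'
from h import *
s=sense();R=np.array(s['ee_rot']);g=s['tcp_pos']+.051*R[:,2]
for L in(.165,.17,.175,.18,.185,.19): print(L,'collar',proj('scene',g+R@[L-.012,0,0]).round(1),proj('side',g+R@[L-.012,0,0]).round(1),'cap',proj('scene',g+R@[L-.201,0,0]).round(1),proj('side',g+R@[L-.201,0,0]).round(1))
# original pose check
c=np.array([.4494,-.3027,.055]);a=np.array([np.cos(np.radians(7.7)),np.sin(np.radians(7.7)),0])
print('orig model collar',proj('scene',c-.092*a),proj('side',c-.092*a),'cap',proj('scene',c+.097*a),proj('side',c+.097*a))
E
```

```text
0.165 collar [158.1 201.9] [278.8 120.5] cap [213.2 232.4] [224.5 125.6]
0.17 collar [156.8 201.1] [280.2 120.4] cap [211.6 231.6] [226.  125.4]
0.175 collar [155.4 200.4] [281.6 120.2] cap [210.1 230.7] [227.5 125.3]
0.18 collar [154.  199.6] [283.1 120.1] cap [208.6 229.9] [228.9 125.2]
0.185 collar [152.7 198.9] [284.5 120. ] cap [207. 229.] [230.4 125. ]
0.19 collar [151.3 198.1] [285.9 119.8] cap [205.5 228.2] [231.8 124.9]
orig model collar [162.49294882 232.56161862] [282.5658418  155.96336384] cap [212.14054721 261.51035995] [232.79805472 161.15715588]
```

```bash
python3 -m handwheel '[[0.27,0,1,-0.1,0],[0,0,2,0,0],[0,0,2.5,0,0],[0,0,2.5,0,0],[0,0,2.5,0,0],[0,0,2.3,0,0],[0,0,1.5,0,0],[0,0,0.8,0,0],[0,0,0,0,0]]'| grep -E 'pos|force'
python3 -m handwheel '[[0,0,0.3,0,0],[0,0,0.3,0,0],[0,0,0.2,0,0],[0,0,0,0,0]]'| grep -E 'pos|force'
python3 - <<'E'
from h import *
rel(.5277,-.2921,.055,7.7);collar()
E
```

```text
tcp_pos: [0.5267, -0.2923, 0.1166]
wrist_force: [-3.7, 1.9, 5.2]
tcp_pos: [0.5268, -0.2924, 0.1155]
wrist_force: [-13.7, 10.4, 37.7]
rel cm [-0.09  0.02  0.95] turn 0.0 tcp [ 0.5268 -0.2924  0.1155] w 0.506 t 34.17 F [-13.7  10.4  37.7]
scene [157 224  11  15  70] [161.1 230.3] (np.float64(0.3357559769175782), np.float64(0.0))
scene [211 258  11  13  54] [215.1 263.3] (np.float64(20.67797763687203), np.float64(78.0))
side [279 148   5   9  30] [280.7 152. ] (np.float64(2.483467161762215), np.float64(-3.0000000000000004))
```

```bash
python3 -m handwheel '[[0,0,-0.4,0,0],[0,0,-0.35,0,0],[0,0,0,0,0]]'| grep -E 'pos|force'
python3 -m handwheel '[[0,0,0,0,0.55],[0,0,0,0,0.6],[0,0,0,0,1],[0,0,0,0,1],[0,0,0,0,1]]'| grep -E 'pos|force'
python3 -m handwheel '[[0,0,-1.5,0,1],[0,0,-2.5,0,1],[0,0,-3,0,1],[0,0,-3,0,1],[0,0,0,0,1]]'| grep -E 'pos|force'
python3 - <<'E'
from h import *
rel(.5277,-.2921,.055,7.7);collar();s=snap("wrist","w2.png",1.2)
E
```

```text
tcp_pos: [0.5274, -0.2926, 0.1164]
wrist_force: [-4.2, 3.2, 10.6]
tcp_pos: [0.5274, -0.2926, 0.1142]
wrist_force: [0.4, 0.2, -0.2]
tcp_pos: [0.5288, -0.2931, 0.2186]
wrist_force: [0.3, -0.4, -0.4]
rel cm [ 0.18  0.15 11.26] turn -0.1 tcp [ 0.5288 -0.2931  0.2186] w 1.002 t 35.9 F [ 0.3 -0.4 -0.4]
scene [157 226  14  15  83] [162.  232.3] (np.float64(4.424153498186774), np.float64(28.0))
scene [211 257  11  15  64] [214.9 263.8] (np.float64(8.144532447615667), np.float64(92.0))
side [278 149   6  13  58] [280.5 154.8] (np.float64(4.536829707479169), np.float64(31.0))
side [227 155   4  12  31] [228.6 161. ] (np.float64(12.477613139648696), np.float64(104.0))
```

View pics/w2.png

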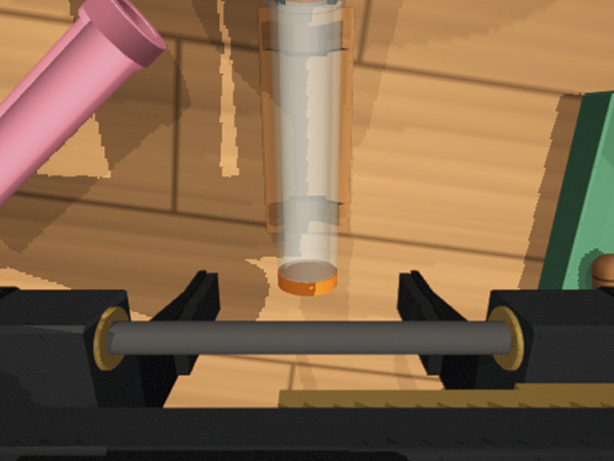

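```bash
python3 - <<'E'
from h import *
im=cv2.imread('pics/raw_w2.png');h=cv2.cvtColor(im,cv2.COLOR_BGR2HSV);m=cv2.inRange(h,(5,200,100),(18,255,255))
k=m[205:255,220:290];ys,xs=np.nonzero(k);v=ys.max()+205.5;print(xs.min()+220,xs.max()+220,v)
X=onz('wrist',(xs.min()+xs.max())/2+220,v,.077);print('base end',X, 'shift along a mm',1000*((X[:2]-[.5525,-.2888])@[.991,.134]))
rel(.4494,-.3027,.055,7.7)
E
```

```text
232 280 245.5
base end [ 0.56195523 -0.2871483   0.077     ] shift along a mm 9.591459415586097
rel cm [ 7.81 -0.02 10.83] turn -0.1 tcp [ 0.5269 -0.2923  0.2143] w 1.001 t 36.05 F [-0.5 -0.1 -0.8]
```

```bash
python3 -m handwheel '[[2.6,0,0,0,1],[2.6,0,0,0,1],[2.6,0,1.5,0,1],[0,0,3,0,1],[0,0,3,0,1],[0,0,2.2,0,1],[0,0,1.1,0,1],[0,0,0,0,1]]'| grep -E 'pos|force'
python3 -m handwheel '[[0,0,0,0,0],[0,0,0,0,0],[0,0,0,0,0],[0,0,0,0,0],[0,0,0,0,0],[0,0,0,0,0],[0,0,0,0,0]]'| grep -E 'pos|force|width'
python3 -m handwheel '[[0,0,-0.6,0,0],[0,0,-0.9,0,0],[0,0,-0.5,0,0],[0.5,0,0,0,0],[0.6,0,0,0,0],[0,0,0,0,0],[0,0,0.7,0,0],[0,0,0.8,0,0],[0,0,0.4,0,0],[0,0,0,0,0]]'| grep -E 'pos|force'
python3 - <<'E'
from h import *
collar()
E
```

```text
tcp_pos: [0.4496, -0.3027, 0.1056]
wrist_force: [-0.9, 0.2, 0.2]
tcp_pos: [0.4506, -0.3035, 0.1071]
wrist_force: [-1.4, -5.5, 1.1]
gripper_width: 0.504
tcp_pos: [0.4396, -0.3047, 0.1075]
wrist_force: [0.6, -2.0, -1.7]
scene [155 228   5  10  31] [157.  232.8] (np.float64(8.039222893510289), np.float64(28.0))
scene [208 257   8  12  40] [210.8 262.1] (np.float64(20.07662910848153), np.float64(108.0))
side [282 151   4   8  26] [283.8 154.3] (np.float64(21.110302700717526), np.float64(16.0))
side [231 156   2   9  16] [231.6 160. ] (np.float64(30.44022312181868), np.float64(119.0))
```

```bash
python3 -m handwheel '[[0,0,0,0,0.6],[0,0,0,0,1],[0,0,0,0,1],[0,0,-1.5,0,1],[0,0,-3,0,1],[0,0,-5,0,1],[0,0,-5,0,1],[0,0,-3,0,1],[0,0,0,0,1]]'| grep -E 'pos|force'
cat >> h.py <<'E'
def blanks(pr=True,box=((.38,-.25,),(.74,.15))):
    "brown blank blobs near tray in both cameras, matched on plane z"
    out={}
    for n in('scene','side'):
        im=cams.capture(n);cv2.imwrite('pics/raw_bl_%s.png'%n,im[:,:,::-1]);h=cv2.cvtColor(im,cv2.COLOR_RGB2HSV).astype(int);m=((h[...,0]<=12)&(h[...,1]>130)&(h[...,2]>40)).astype(np.uint8)
        q,l,st,ce=cv2.connectedComponentsWithStats(m)
        for i in range(1,q):
            if 40<st[i][4]<320:
                X=onz(n,*ce[i],.02)
                if box[0][0]<X[0]<box[1][0] and box[0][1]<X[1]<box[1][1]:
                    pts=np.argwhere(l==i)[:,::-1].astype(np.float32);r=cv2.minAreaRect(pts)
                    W=np.array([onz(n,*p,.018)[:2] for p in pts]);w,V=np.linalg.eigh(np.cov((W-W.mean(0)).T));d=V[:,1]
                    print(n,st[i][4],ce[i].round(1),'xy',W.mean(0).round(4),'std mm',(np.sqrt(w)*1000).round(1),'yaw',round(np.degrees(np.arctan2(d[1],d[0]))%180,1))
E
python3 - <<'E'
from h import *
collar();blanks();print(sense()['time_s'])
E
```

```text
tcp_pos: [0.44, -0.3046, 0.2867]
wrist_force: [-1.2, -0.2, 0.0]
scene [155 225  12  15  79] [159.1 231.2] (np.float64(4.09498941205816), np.float64(63.0))
scene [208 256  11  14  57] [211.9 261.3] (np.float64(11.546858716092363), np.float64(119.0))
side [281 149   6  13  56] [283.5 154.8] (np.float64(3.952077442914333), np.float64(63.0))
side [230 155   4  12  29] [231.5 160.2] (np.float64(9.184444374278355), np.float64(119.0))
40.6
```

```bash
python3 - <<'E'
from h import *
a=cv2.imread('pics/raw_bl_scene.png');h=cv2.cvtColor(a,cv2.COLOR_BGR2HSV);b=cv2.imread('pics/raw_bl_side.png');hb=cv2.cvtColor(b,cv2.COLOR_BGR2HSV)
for x in((.539,-.005,.026),(.55,-.016,.026),(.677,.024,.026),(.677,.07,.0)):
    p=proj('scene',x).astype(int);q=proj('side',x).astype(int);print(x,p,h[p[1]-1:p[1]+2,p[0]].tolist(),q,hb[q[1]-1:q[1]+2,q[0]].tolist())
o=np.hstack([cv2.resize(a[150:250,230:330],(400,400),interpolation=3),cv2.resize(b[170:270,160:260],(400,400),interpolation=3)]);cv2.imwrite('pics/ab10.png',o)
E
```

```text
(0.539, -0.005, 0.026) [272 207] [[13, 175, 125], [14, 172, 108], [13, 167, 93]] [233 224] [[13, 161, 117], [44, 81, 95], [40, 83, 83]]
(0.55, -0.016, 0.026) [273 211] [[57, 83, 71], [34, 90, 88], [14, 172, 188]] [229 221] [[13, 172, 191], [13, 170, 189], [13, 172, 173]]
(0.677, 0.024, 0.026) [312 224] [[13, 173, 186], [13, 176, 183], [13, 176, 180]] [189 232] [[13, 167, 147], [13, 171, 157], [13, 173, 171]]
(0.677, 0.07, 0.0) [319 220] [[14, 158, 226], [14, 158, 225], [14, 161, 209]] [188 248] [[14, 157, 128], [14, 154, 131], [14, 156, 131]]
```

View pics/ab10.png

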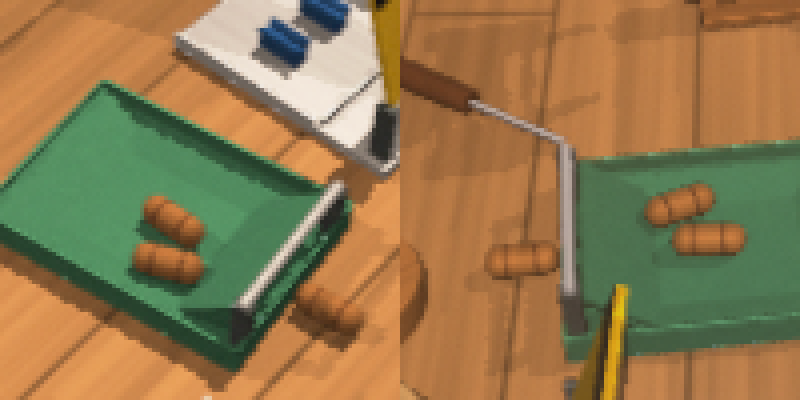

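```bash
python3 - <<'E'
from h import *
S={'A':((147,207),(200,236)),'B':((136,263),(200,270)),'C':((300,293),(360,325))}
D={'A':((745,240),(677,240)),'B':((712,198),(650,210)),'C':((557,257),(488,260))}
for k in S:
    z=.013 if k=='C' else .018
    s=[(230+x/4,150+y/4) for x,y in S[k]];d=[(160+(x-400)/4,170+y/4) for x,y in D[k]]
    for n,q in(('scene',s),('side',d)):
        P0,P1=[onz(n,*p,z+.003)[:2] for p in q];v=P1-P0;print(k,n,((P0+P1)/2).round(4),'len',round(np.linalg.norm(v),4),'yaw',round(np.degrees(np.arctan2(v[1],v[0])),1))
E
```

```text
A scene [0.5315 0.0084] len 0.0529 yaw 4.7
A side [0.524  0.0148] len 0.0544 yaw -1.3
B scene [ 0.5577 -0.0308] len 0.052 yaw 32.5
B side [ 0.549 -0.024] len 0.0517 yaw 13.2
C scene [0.6799 0.0225] len 0.0547 yaw 5.5
C side [0.6741 0.0262] len 0.0548 yaw 1.9
```

```bash
python3 -m handwheel '[[-3.6,3.7,0,0,1],[-3.6,3.7,0,0,1],[-3.6,3.7,0,0,1],[-3.6,3.7,0,0,1],[-3.6,3.7,0,0,1],[-3.6,3.7,0,0,1],[-3.5,3.6,0,0,1],[-3.5,3.6,0,0,1],[0,0,0,3.7,1],[0,0,0,0,1]]'| grep -E 'pos|force'
cat >> h.py <<'E'
def wr(z,cx,cy,r=.05,f='wr'):
    "brown blob on green or bench near cx,cy in wrist view: dark-ring free segmentation by saturation/value vs bench"
    im=cams.capture('wrist');cv2.imwrite('pics/raw_%s.png'%f,im[:,:,::-1]);h=cv2.cvtColor(im,cv2.COLOR_RGB2HSV)
    p=proj('wrist',(cx,cy,z));print('expected px',p.round(0));return im,h,p
E
python3 - <<'E'
from h import *
im,h,p=wr(.013,.677,.024,f='w3')
u,v=p.astype(int)
for y in range(v-50,v+51,10): print(y,[tuple(h[y,x]) .__repr__() if 0 else '%d/%d/%d'%tuple(h[y,x]) for x in range(u-40,u+41,8)])
rel(.684,.025,.022,4)
E
```

```text
tcp_pos: [0.6836, 0.0255, 0.2804]
wrist_force: [0.6, -0.2, -0.4]
expected px [256. 164.]
114 ['68/94/154', '68/93/154', '70/94/155', '69/95/155', '68/94/154', '68/92/153', '69/96/152', '69/93/153', '69/94/154', '69/95/153', '68/95/153']
124 ['69/104/113', '69/98/127', '69/98/135', '69/101/88', '69/98/145', '69/97/144', '69/101/86', '68/102/100', '69/104/98', '70/115/82', '70/103/84']
134 ['12/27/160', '14/23/211', '15/22/208', '13/24/206', '14/24/204', '13/23/200', '12/22/195', '13/24/190', '12/23/185', '12/24/179', '14/23/170']
144 ['16/132/199', '16/134/198', '16/134/198', '16/135/198', '14/153/100', '15/155/188', '15/152/201', '16/133/196', '16/135/196', '16/133/196', '16/135/197']
154 ['16/135/199', '16/136/199', '15/133/199', '14/145/146', '12/152/77', '11/166/112', '12/160/134', '16/134/198', '15/133/198', '16/135/198', '16/134/198']
164 ['15/135/195', '16/132/209', '16/132/203', '16/135/194', '13/151/96', '14/154/167', '15/151/199', '15/144/133', '15/141/148', '15/139/161', '15/139/174']
174 ['15/135/199', '16/133/200', '16/133/199', '16/135/200', '14/157/94', '12/162/124', '12/162/132', '16/135/196', '15/133/195', '16/135/193', '15/132/193']
184 ['16/130/214', '16/129/213', '16/128/215', '16/129/212', '16/128/214', '14/159/143', '14/157/161', '16/135/196', '16/131/211', '16/132/211', '16/132/212']
194 ['16/131/206', '16/131/206', '16/132/206', '16/133/204', '16/133/205', '16/133/204', '15/136/187', '15/133/203', '16/134/203', '16/133/204', '16/131/205']
204 ['16/135/196', '16/133/199', '16/134/200', '16/135/200', '16/134/201', '16/134/202', '16/134/203', '16/135/204', '16/133/204', '16/131/204', '16/133/205']
214 ['16/133/211', '16/134/211', '16/133/213', '16/129/212', '16/128/212', '16/134/212', '16/133/211', '16/132/210', '16/132/208', '16/132/207', '16/132/206']
rel cm [-1.20e-01  1.00e-02  2.08e+01] turn -0.0 tcp [0.6834 0.025  0.281 ] w 1.001 t 41.9 F [-0.8 -0.7  0.1]
```

```bash
cat >> h.py <<'E'
def seg(h,p,z,smin=146,rad=70,green=False):
    hh=h.astype(int);m=((hh[...,0]<=(24 if green else 16))&(hh[...,1]>=smin)).astype(np.uint8)
    m=cv2.morphologyEx(m,cv2.MORPH_OPEN,np.ones((3,3),np.uint8));q,l,st,ce=cv2.connectedComponentsWithStats(m);c0=sense()
    for i in range(1,q):
        if st[i][4]>150 and np.linalg.norm(ce[i]-p)<rad:
            W=np.array([onz('wrist',x,y,z)[:2] for y,x in np.argwhere(l==i)]);r=cv2.minAreaRect((W*1000).astype(np.float32))
            w,V=np.linalg.eigh(np.cov((W-W.mean(0)).T));d=V[:,1]*np.sign(V[0,1])
            print('blob',st[i],'mean',W.mean(0).round(4),'rect c',np.round(r[0],1),'size',np.round(r[1],1),'yaw',round(np.degrees(np.arctan2(d[1],d[0])),1))
E
python3 - <<'E'
from h import *
im=cv2.imread('pics/raw_w3.png');h=cv2.cvtColor(im,cv2.COLOR_BGR2HSV)
seg(h,proj('wrist',(.677,.024,.013)),.018)
E
```

```text
blob [246 138  23  49 990] mean [0.6728 0.0257] rect c [673.8  25.4] size [57.7 26. ] yaw 5.5
```

```bash
python3 -m handwheel '[[0.63,0.14,3,-1.5,1],[0,0,4,0,1],[0,0,4,0,1],[0,0,4,0,1],[0,0,3,0,1],[0,0,1.8,0,1],[0,0,1,0,1],[0,0,0,0,1]]'| grep -E 'pos|force'
python3 -m handwheel '[[0,0,0,0,0],[0,0,0,0,0],[0,0,0,0,0],[0,0,0,0,0],[0,0,0,0,0],[0,0,0,0,0],[0,0,0,0,0],[0,0,0,0,0]]'| grep -E 'pos|force|width'
python3 -m handwheel '[[0,0,-1,0,0],[0,0,-3,0,0],[0,0,-4,0,0],[0,0,-5,0,0],[0,0,-5,0,0],[0,0,-3,0,0],[0,0,0,0,0]]'| grep -E 'pos|force|width'
```

```text
tcp_pos: [0.6775, 0.0257, 0.0746]
wrist_force: [1.0, -0.1, -0.2]
tcp_pos: [0.6773, 0.0259, 0.0745]
wrist_force: [-1.2, -0.1, -0.1]
gripper_width: 0.291
tcp_pos: [0.6783, 0.026, 0.289]
wrist_force: [1.1, 0.3, -0.1]
gripper_width: 0.286
```

```bash
python3 -m handwheel '[[4.4,0,0,0,0],[4.4,0,0,0,0],[4.4,2,0,0,0],[4.3,4,0,0,0],[0,4.6,0,0,0],[0,4.6,0,0,0],[0,4.6,0,0,0],[0,4.5,0,0,0],[0,4.3,0,8,0],[0,0,0,0,0]]'| grep -E 'pos|force'
python3 - <<'E'
from h import *
im,h,p=wr(.04,.477,.294,f='w4')
m=cv2.inRange(h,(95,110,30),(125,255,255));m=cv2.morphologyEx(m,cv2.MORPH_CLOSE,np.ones((5,5),np.uint8))
q,l,st,ce=cv2.connectedComponentsWithStats(m)
for i in range(1,q):
    if st[i][4]>150:
        pts=np.argwhere(l==i);r=[]
        for z in(.038,.045):
            W=np.array([onz('wrist',x,y,z)[:2] for y,x in pts]);b=cv2.minAreaRect((W*1000).astype(np.float32));r.append((np.round(b[0],1),np.round(b[1],1),round(b[2],1)))
        print(st[i],r)
rel(.477,.294,.045,-2.5)
E
```

```text
tcp_pos: [0.4754, 0.2962, 0.283]
wrist_force: [-0.7, 0.5, -1.4]
expected px [256. 176.]
[191 152  22  39 742] [(array([469.9, 232.8]), array([22.3, 44.1]), 87.8), (array([468.3, 234.2]), array([21.8, 43.2]), 87.8)]
[242 152  20  39 717] [(array([472.2, 289.4]), array([21.2, 44.1]), 87.8), (array([470.6, 289.6]), array([20.8, 43.2]), 87.8)]Traceback (most recent call last):
  File "<stdin>", line 9, in <module>
  File "h.py", line 8, in onz
    o,d=ray(n,u,v); return o+d*(z-o[2])/d[2]
        ~~~^^^^^^^
  File "h.py", line 6, in ray
    p,o,R=P(n); d=R@np.array([(u-p['cx'])/p['fx'],(v-p['cy'])/p['fy'],1.]); return o,d/np.linalg.norm(d)
          ~^^^
  File "h.py", line 4, in P
    p=cams.camera_params(n); return p,np.array(p['origin']),np.array(p['rotation'])
ValueError: time passes only in moves, steps and waits
```

```bash
python3 - <<'E'
s=open('h.py').read()
s=s.replace("""def P(n):
    p=cams""","""_c={}
def P(n):
    if n in _c: return _c[n]
    p=_P(n)
    _c[n]=p
    return p
def _P(n):
    p=cams""",1).replace("def wr(z,cx,cy,r=.05,f='wr'):","def wr(z,cx,cy,r=.05,f='wr'):\n    _c.pop('wrist',None)")
open('h.py','w').write(s)
E
python3 - <<'E'
from h import *
im,h,p=wr(.04,.477,.294,f='w4')
m=cv2.inRange(h,(95,110,30),(125,255,255));m=cv2.morphologyEx(m,cv2.MORPH_CLOSE,np.ones((5,5),np.uint8))
q,l,st,ce=cv2.connectedComponentsWithStats(m)
for i in range(1,q):
    if st[i][4]>150:
        pts=np.argwhere(l==i);W=np.array([onz('wrist',x,y,.038)[:2] for y,x in pts]);b=cv2.minAreaRect((W*1000).astype(np.float32));print(st[i],np.round(b[0],1),np.round(b[1],1),round(b[2],1))
rel(.4745,.347,.06,-2.2)
E
```

```text
expected px [257. 175.]
[193 152  21  39 736] [470.2 233.6] [22.2 44.2] 88.1
[244 152  20  39 744] [472.6 290.6] [21.9 44.1] 87.6
[294 152  21  39 727] [475.  347.9] [22.1 44.1] 87.6
rel cm [ 0.31  5.33 17.23] turn -0.3 tcp [0.4756 0.2939 0.2834] w 0.291 t 46.12 F [ 0.4  0.  -0.3]
```

```bash
python3 -m handwheel '[[0,2.7,0,-0.2,0],[-0.09,2.72,0,0,0],[0,0,4,0,0],[0,0,4,0,0],[0,0,4,0,0],[0,0,3,0,0],[0,0,1.2,0,0],[0,0,0,0,0]]'| grep -E 'pos|force'
cat >> h.py <<'E'
def sidecheck(y):
    im=cams.capture('side');cv2.imwrite('pics/raw_sc.png',im[:,:,::-1]);h=cv2.cvtColor(im,cv2.COLOR_RGB2HSV);hh=h.astype(int)
    for nm,m in(('brown',(hh[...,0]<=18)&(hh[...,1]>90)),('blue',(hh[...,0]>95)&(hh[...,0]<125)&(hh[...,1]>100))):
        q,l,st,ce=cv2.connectedComponentsWithStats(m.astype(np.uint8))
        for i in range(1,q):
            X=onz('side',*ce[i],.05)
            if 15<st[i][4]<600 and .40<X[0]<.56 and .2<X[1]<.42:
                x0,x1=st[i][0],st[i][0]+st[i][2];print(nm,st[i],'xs@.045',[round(onz('side',x,ce[i][1],.045)[0],4) for x in(x0,x1)],'y@.045',round(X[1],4))
E
python3 - <<'E'
from h import *
sidecheck(.348);rel(.4785,.348,.0555,-2.4)
E
```

```text
tcp_pos: [0.4797, 0.3475, 0.1223]
wrist_force: [-0.7, 0.2, 0.1]
brown [247 306  11   4  24] xs@.045 [np.float64(0.4949), np.float64(0.4663)] y@.045 0.2991
rel cm [ 0.16 -0.02  1.68] turn -0.0 tcp [0.4801 0.3481 0.1233] w 0.288 t 47.17 F [-0.3  0.6  1. ]
```

```bash
python3 -m handwheel '[[0.14,0,0.6,0,0],[0,0,0.5,0,0],[0,0,0.3,0,0],[0,0,0.2,0,0],[0,0,0,0,0]]'| grep -E 'pos|force'
```

```text
tcp_pos: [0.4782, 0.3485, 0.1066]
wrist_force: [-0.0, -0.5, 0.1]
```

```bash
python3 -m handwheel '[[0,0,0.15,0,0],[0,0,0.1,0,0],[0,0,0,0,0]]'| grep -E 'pos|force'
python3 -m handwheel '[[0,0,0,0,0.33],[0,0,0,0,0.4],[0,0,0,0,0.48],[0,0,0,0,0.48],[0,0,-1,0,0.48],[0,0,-3,0,0.48],[0,0,-5,0,0.48],[0,0,-5,0,0.48],[0,0,-3.5,0,0.48],[0,0,0,0,0.48]]'| grep -E 'pos|force'
cat >> h.py <<'E'
def seatcheck():
    im,h,p=wr(.04,.475,.29,f='seat');hh=h.astype(int)
    for nm,m in(('brown',(hh[...,0]<=18)&(hh[...,1]>100)),('blue',(hh[...,0]>95)&(hh[...,0]<125)&(hh[...,1]>100))):
        q,l,st,ce=cv2.connectedComponentsWithStats(cv2.morphologyEx(m.astype(np.uint8),cv2.MORPH_CLOSE,np.ones((5,5),np.uint8)))
        for i in range(1,q):
            X=onz('wrist',*ce[i],.045)
            if st[i][4]>60 and .40<X[0]<.56 and .19<X[1]<.4:
                z=.048 if nm=='brown' else .038
                W=np.array([onz('wrist',x,y,z)[:2] for y,x in np.argwhere(l==i)]);b=cv2.minAreaRect((W*1000).astype(np.float32));print(nm,st[i],np.round(b[0],1),np.round(b[1],1),round(b[2],1))
E
python3 - <<'E'
from h import *
seatcheck();sidecheck(0);rel(.55,-.01,.25,None)
E
```

```text
tcp_pos: [0.4783, 0.3487, 0.1063]
wrist_force: [-3.9, -1.3, 10.5]
tcp_pos: [0.4791, 0.3492, 0.2836]
wrist_force: [0.0, 0.8, -0.0]
expected px [203. 173.]
brown [    0     0   512   268 89283] [451.8 370.8] [557.2 283. ] 87.7
brown [ 244  144   22   52 1041] [472.1 347.8] [23.3 57. ] 88.1
blue [142 149  25  40 816] [468.3 235.5] [24.2 44.8] 88.1
blue [194 149  21  39 747] [470.  291.4] [22.2 43.6] 87.6
brown [243 321  23  11 228] xs@.045 [np.float64(0.5051), np.float64(0.4476)] y@.045 0.3495
blue [246 332  16   2  22] xs@.045 [np.float64(0.4976), np.float64(0.4581)] y@.045 0.3666
rel cm [ -8.72 -35.48  -2.18] turn None tcp [0.4778 0.3482 0.2795] w 0.479 t 49.52 F [ 0.3 -0.2  0.1]
```

```bash
python3 -m handwheel '[[0,-4.4,0,0,0.5],[0,-4.4,0,0,0.5],[0,-4.4,0,0,0.5],[0,-4.4,0,0,0.5],[-1.9,-4.4,0,0,0.5],[-1.9,-4.4,0,0,0.5],[-1.9,-4.4,0,0,0.5],[-2,-4.2,0,0,0.5],[0,0,0,0,0.5]]'| grep -E 'pos|force'
python3 - <<'E'
from h import *
im,h,p=wr(.02,.54,-.005,f='w5');seg(h,p,.022,smin=100,rad=120,green=True);rel(.54,-.005,.027,0)
E
```

```text
tcp_pos: [0.5404, -0.0071, 0.2772]
wrist_force: [-0.2, 0.9, -0.4]
expected px [257. 172.]
blob [    0     0   512   309 67322] mean [ 0.4773 -0.0957] rect c [544.  -36.9] size [577.9 363.8] yaw -82.1
blob [ 261  133   23   50 1013] mean [0.5235 0.0135] rect c [524.2  13.1] size [25.1 57.3] yaw 0.6
blob [226 157  34  46 959] mean [ 0.548  -0.0229] rect c [548.6 -22.7] size [59.  25.3] yaw 22.6
rel cm [-0.06  0.1  19.94] turn -2.6 tcp [ 0.54   -0.0059  0.2774] w 0.498 t 50.7 F [-0.4 -0.1 -0.2]
```

```bash
python3 -m handwheel '[[2.79,1.8,0,0,0.38],[0,0,0,-3.4,0.38],[0,0,4,0,0.38],[0,0,4,0,0.38],[0,0,4,0,0.38],[0,0,3,0,0.38],[0,0,1.5,0,0.38],[0,0,0,0,0.38]]'| grep -E 'pos|force|width'
python3 - <<'E'
from h import *
rel(.513,.0133,.027,.8)
E
```

```text
tcp_pos: [0.5127, 0.015, 0.1133]
wrist_force: [0.1, -0.3, -0.6]
gripper_width: 0.377
rel cm [-0.04 -0.17  3.53] turn 0.3 tcp [0.5127 0.015  0.1133] w 0.377 t 51.7 F [ 0.1 -0.3 -0.6]
```

```bash
python3 -m handwheel '[[0,-0.08,1.5,0,0.38],[0,0,1.2,0,0.38],[0,0,0.8,0,0.38],[0,0,0,0,0.38]]'| grep -E 'pos|force|width'
python3 -m handwheel '[[0,0,0,0,0],[0,0,0,0,0],[0,0,0,0,0],[0,0,0,0,0],[0,0,0,0,0],[0,0,-1,0,0],[0,0,-3,0,0],[0,0,-5,0,0],[0,0,-6,0,0],[0,0,-4.7,0,0]]'| grep -E 'pos|force|width'
python3 - <<'E'
from h import *
_=sense();im,h,p=wr(.02,.54,-.005,f='w6');seg(h,p,.022,smin=100,rad=120,green=True);rel(.48,.29,.07,-2.4)
E
```

```text
tcp_pos: [0.5129, 0.0136, 0.0784]
wrist_force: [0.6, -1.0, -0.3]
gripper_width: 0.38
tcp_pos: [0.5132, 0.0137, 0.2793]
wrist_force: [1.1, -0.0, -0.9]
gripper_width: 0.286
expected px [240. 185.]
blob [    0     0   512   268 73474] mean [ 0.4522 -0.0618] rect c [498.  -13.4] size [309.3 602.7] yaw -75.0
blob [208 176  32  46 926] mean [ 0.5568 -0.0245] rect c [557.3 -24.3] size [61.1 26.6] yaw 22.0
blob [ 234  220   47   48 2005] mean [0.6206 0.0174] rect c [618.5  17.4] size [67.5 60.5] yaw 1.1
blob [192 255  14  54 425] mean [ 0.6769 -0.062 ] rect c [677.4 -60.8] size [16.3 83.8] yaw -4.8
rel cm [ 3.31 27.65 16.49] turn 3.5 tcp [0.5159 0.0139 0.2859] w 0.288 t 53.5 F [1.9 0.9 5. ]
```

```bash
python3 -m handwheel '[[0.5,3,0,0,0],[0.8,4,0,0,0],[0.8,4.2,0,0,0],[0.8,4.2,0,0,0],[0.8,4.2,0,0,0],[0.8,4.2,0,0,0],[0.25,3.97,0,0,0],[0,0,0,3.3,0],[0,0,4,0,0],[0,0,4,0,0]]'| grep -E 'pos|force|width'
python3 -m handwheel '[[0,0,4,0,0],[0,0,3,0,0],[0,0,0.8,0,0],[0,0,0,0,0]]'| grep -E 'pos|force|width'
python3 - <<'E'
from h import *
rel(.4616,.291,.0544,-2.4)
E
```

```text
tcp_pos: [0.4607, 0.2908, 0.1958]
wrist_force: [0.5, 0.1, -0.5]
gripper_width: 0.291
tcp_pos: [0.4611, 0.2908, 0.1184]
wrist_force: [0.6, -1.0, -0.7]
gripper_width: 0.287
rel cm [-0.04  0.02  1.3 ] turn 0.1 tcp [0.4611 0.2908 0.1184] w 0.287 t 55.25 F [ 0.6 -1.  -0.7]
```

```bash
python3 -m handwheel '[[-0.05,0.02,0.6,0,0],[0,0,0.4,0,0],[0,0,0.3,0,0],[0,0,0.15,0,0],[0,0,0,0,0]]'| grep -E 'pos|force|width'
python3 -m handwheel '[[0,0,0,0,0.33],[0,0,0,0,0.4],[0,0,0,0,0.48],[0,0,0,0,0.48],[0,0,-1,0,0.48],[0,0,-3,0,0.48],[0,0,-5,0,0.48],[0,0,-5,0,0.48],[0,0,-3.5,0,0.48],[0,0,0,0,0.48]]'| grep -E 'pos|force'
python3 - <<'E'
from h import *
seatcheck();sidecheck(0);rel(.5483,-.0228,.25,0);tray()
E
```

```text
tcp_pos: [0.4617, 0.2913, 0.1061]
wrist_force: [-4.7, -1.1, 14.2]
gripper_width: 0.285
tcp_pos: [0.4624, 0.2916, 0.2827]
wrist_force: [0.2, 0.5, -0.7]
expected px [255. 186.]
brown [ 295  157   24   51 1035] [471.5 347.2] [24.8 57.1] 87.8
brown [ 244  158   23   51 1032] [470.4 290.2] [24.3 57.2] 87.1
blue [195 161  21  39 738] [467.1 233.6] [22.3 44.5] 87.8
brown [244 300  22  10 206] xs@.045 [np.float64(0.5027), np.float64(0.4452)] y@.045 0.2914
brown [243 321  23  11 228] xs@.045 [np.float64(0.5051), np.float64(0.4476)] y@.045 0.3495
blue [247 287  16   7  90] xs@.045 [np.float64(0.4947), np.float64(0.4516)] y@.045 0.25
blue [247 311  15   2  18] xs@.045 [np.float64(0.495), np.float64(0.4563)] y@.045 0.3099
rel cm [ -9.98 -30.96  -2.25] turn -2.3 tcp [0.4611 0.2906 0.2787] w 0.481 t 57.23 F [-0.7 -0.3 -0.8]
scene 132 [271.6 215.3] rect [17.7  7.8] xyz [ 0.5539 -0.028   0.022 ]
side 1223 [258.5 228.1] rect [41.4 32.8] xyz [0.4577 0.0092 0.022 ]
side 131 [229.4 220.9] rect [ 7.6 18. ] xyz [ 0.5517 -0.0235  0.022 ]
side 58 [212.9 248.8] rect [ 6.  12.6] xyz [0.5988 0.0882 0.022 ]
```

```bash
python3 -m handwheel '[[0,-4,0,0,0.7],[0,-4,0,0,0.7],[0,-4,0,0,0.7],[-1.5,-4,0,0,0.7],[-2.5,-4,0,0,0.7],[-2.5,-4,0,0,0.7],[-2.4,-4,0,-8,0.7],[-1,-3,0,-8,0.7],[0,0,0,-8,0.7],[0,0,0,0,0.7]]'| grep -E 'pos|force'
python3 - <<'E'
from h import *
im,h,p=wr(.02,.5485,-.0228,f='w7');seg(h,p,.022,smin=100,rad=60,green=True);rel(.5485,-.0228,.027,22)
E
```

```text
tcp_pos: [0.5517, -0.0219, 0.277]
wrist_force: [0.0, 0.6, -0.3]
expected px [256. 168.]
blob [244 144  22  50 985] mean [ 0.5488 -0.0242] rect c [549.3 -23.9] size [58.2 24.8] yaw 23.1
rel cm [ 2.900e-01 -1.000e-02  1.993e+01] turn -0.5 tcp [ 0.5517 -0.0215  0.2773] w 0.704 t 58.62 F [-0.1 -0.4  0.3]
```

```bash
python3 -m handwheel '[[0.29,-0.14,0,-1.5,0.6],[0,0,4,0,0.6],[0,0,4,0,0.6],[0,0,4,0,0.6],[0,0,4,0,0.6],[0,0,2.5,0,0.6],[0,0,1.4,0,0.6],[0,0,0,0,0.6]]'| grep -E 'pos|force|width'
python3 -m handwheel '[[0,0,0,0,0],[0,0,0,0,0],[0,0,0,0,0],[0,0,0,0,0],[0,0,0,0,0],[0,0,0,0,0],[0,0,-1,0,0],[0,0,-3,0,0],[0,0,-5,0,0],[0,0,-6,0,0]]'| grep -E 'pos|force|width'
python3 -m handwheel '[[0,0,-4.9,0,0],[0,0,0,8.5,0],[0,0,0,8.5,0],[0,0,0,8.4,0],[0,0,0,0,0]]'| grep -E 'pos|force|width'
python3 - <<'E'
from h import *
rel(.4702,.2338,.0544,-2.4)
E
```

```text
tcp_pos: [0.5492, -0.0236, 0.0803]
wrist_force: [-3.2, -0.7, 3.4]
gripper_width: 0.595
tcp_pos: [0.5491, -0.024, 0.2308]
wrist_force: [1.0, 0.5, -0.2]
gripper_width: 0.287
tcp_pos: [0.5496, -0.0239, 0.279]
wrist_force: [0.3, -0.1, -0.4]
gripper_width: 0.289
rel cm [ 8.88 25.45 17.36] turn 0.3 tcp [ 0.5496 -0.0239  0.279 ] w 0.289 t 61.5 F [ 0.3 -0.1 -0.4]
```

```bash
python3 -m handwheel '[[1.4,4,0,0.3,0],[1.5,4.2,0,0,0],[1.5,4.2,0,0,0],[1.5,4.2,0,0,0],[1.5,4.2,0,0,0],[1.48,4.65,0,0,0],[0,0,4,0,0],[0,0,4,0,0],[0,0,4,0,0],[0,0,3,0,0]]'| grep -E 'pos|force|width'
python3 -m handwheel '[[0,0,0.8,0,0],[0,0,0,0,0]]'| grep -E 'pos|force|width'
python3 - <<'E'
from h import *
rel(.4702,.2338,.055,-2.4)
E
```

```text
tcp_pos: [0.4716, 0.234, 0.1272]
wrist_force: [0.6, 0.5, -0.1]
gripper_width: 0.289
tcp_pos: [0.4724, 0.2345, 0.1209]
wrist_force: [-0.3, -0.5, -0.1]
gripper_width: 0.289
rel cm [ 0.22 -0.08  1.49] turn -0.0 tcp [0.4724 0.2345 0.1209] w 0.289 t 63.0 F [-0.3 -0.5 -0.1]
```

```bash
python3 -m handwheel '[[0.15,-0.05,0.6,0,0],[0,0,0.5,0,0],[0,0,0.3,0,0],[0,0,0.2,0,0],[0,0,0,0,0]]'| grep -E 'pos|force|width'
python3 -m handwheel '[[0,0,0,0,0.33],[0,0,0,0,0.4],[0,0,0,0,0.48],[0,0,0,0,0.48],[0,0,-1,0,0.48],[0,0,-3,0,0.48],[0,0,-5,0,0.48],[0,0,-5,0,0.48],[0,0,-3.5,0,0.48],[0,0,0,0,0.48]]'| grep -E 'pos|force'
python3 - <<'E'
from h import *
seatcheck();sidecheck(0);
# plate top edge in scene/side
for n,f in(('scene','a'),('side','b')):
    im=cams.capture(n);cv2.imwrite('pics/raw_pl_%s.png'%n,im[:,:,::-1]);h=cv2.cvtColor(im,cv2.COLOR_RGB2HSV);m=cv2.inRange(h,(22,150,60),(32,255,255));q,l,st,ce=cv2.connectedComponentsWithStats(m)
    for i in range(1,q):
        if st[i][4]>40:
            pts=np.argwhere(l==i)[:,::-1];hu=cv2.convexHull(pts.astype(np.int32))[:,0];print(n,st[i],cv2.approxPolyDP(hu,3,True)[:,0].tolist())
rel(.57,.29,.2,-2.4)
E
```

```text
tcp_pos: [0.4707, 0.2336, 0.1068]
wrist_force: [-3.4, -2.4, 14.5]
gripper_width: 0.285
tcp_pos: [0.4716, 0.2346, 0.2836]
wrist_force: [-0.2, -0.3, 0.7]
expected px [305. 175.]
brown [ 243  146   22   52 1039] [466.7 231.9] [23.3 57.2] 88.0
brown [ 295  147   24   52 1064] [470.3 289.4] [24.9 57.3] 87.6
brown [ 346  146   26   52 1102] [471.7 346.5] [25.9 57.3] 87.8
blue [343 151   6  38  87] [470.8 334.3] [ 3.3 42.6] 86.4
brown [245 281  22   9 179] xs@.045 [np.float64(0.5001), np.float64(0.4401)] y@.045 0.2338
brown [244 300  22  10 206] xs@.045 [np.float64(0.5027), np.float64(0.4452)] y@.045 0.2914
brown [243 321  23  11 228] xs@.045 [np.float64(0.5051), np.float64(0.4476)] y@.045 0.3495
rel cm [-9.75  6.09  2.71] turn -0.1 tcp [0.47   0.2334 0.2784] w 0.481 t 65.08 F [-0.1  0.4 -0.2]
```

```bash
python3 -m handwheel '[[0,0,-3.2,0,0],[-2,0.6,0,0,0],[-3,1,0,0,0],[-3,1.1,0,0,0],[-3,1.05,0,0,0],[-3,1,0,0,0],[-3,1,0,0,0],[0,0,3.4,0,0],[0,0,3.4,0,0],[0,0,0,0,0]]'| grep -E 'pos|force|width'
python3 - <<'E'
from h import *
rel(.6425,.2837,.191,-2.4)
E
```

```text
tcp_pos: [0.6413, 0.283, 0.2382]
wrist_force: [-0.0, 0.9, -0.8]
gripper_width: 0.004
rel cm [-0.11  0.08 -0.38] turn -0.1 tcp [0.6413 0.283  0.2382] w 0.004 t 66.33 F [-0.   0.9 -0.8]
```

```bash
python3 -m handwheel '[[2,0,-0.4,0,0],[2,0,0,0,0],[1,0,0,0,0],[1.07,0,0.43,0,0],[1.06,0,0.42,0,0],[1.18,0,0.83,0,0],[1.17,0,0.84,0,0],[0.92,0,1.1,0,0],[0.91,0,1.11,0,0]]'| grep -E 'pos|force|width'
python3 -m handwheel '[[0.6,0,1.3,0,0],[0.6,0,1.31,0,0],[0.2,0,0.94,0,0],[0.2,0,0.94,0,0],[0.07,0,0.6,0,0]]'| grep -E 'pos|force|width'
python3 -m handwheel '[[0,0,0.2,0,0],[0,0,0,0,0]]'| grep -E 'pos|force|width'
```

```text
tcp_pos: [0.5294, 0.289, 0.1997]
wrist_force: [1.3, 0.5, 1.6]
gripper_width: 0.005
tcp_pos: [0.5128, 0.2894, 0.1485]
wrist_force: [-1.6, 0.3, 4.1]
gripper_width: 0.004
tcp_pos: [0.5131, 0.2893, 0.1472]
wrist_force: [-2.4, 0.8, 2.9]
gripper_width: 0.01
```

```bash
for r in 1; do python3 -m handwheel '[[0,0,0.25,0,0],[0,0,0,0,0]]';python3 -m handwheel '[[0,0,0.25,0,0],[0,0,0,0,0]]';python3 -m handwheel '[[0,0,0.2,0,0],[0,0,0,0,0]]'; python3 -m handwheel '[[0,0,0.15,0,0],[0,0,0,0,0]]';done| grep -E 'pos|force'
```

```text
tcp_pos: [0.5132, 0.2895, 0.1448]
wrist_force: [-0.9, -0.7, 3.0]
tcp_pos: [0.5132, 0.2895, 0.1422]
wrist_force: [-1.9, 0.6, 3.2]
tcp_pos: [0.5132, 0.2895, 0.1403]
wrist_force: [-1.9, -0.5, 3.1]
tcp_pos: [0.5132, 0.2896, 0.1401]
wrist_force: [-4.6, -1.1, 9.9]
```

```bash
python3 -m handwheel '[[0,0,0.1,0,0],[0,0,0,0,0],[0,0,0,0,0],[0,0,0,0,0],[0,0,0,0,0],[0,0,0,0,0],[0,0,0,0,0],[0,0,0,0,0],[0,0,0,0,0],[0,0,0,0,0]]'| grep -E 'pos|force|time'
python3 -m handwheel '[[0,0,0,0,0],[0,0,0,0,0],[0,0,0,0,0],[0,0,0,0,0]]'| grep -E 'pos|force|time'
python3 - <<'E'
from h import *
snap("side","hold.png")
E
python3 -m handwheel '[[-0.07,0,-1.4,0,0],[-0.2,0,-0.94,0,0],[-0.2,0,-0.94,0,0],[-0.6,0,-1.3,0,0],[-0.6,0,-1.31,0,0],[-0.92,0,-1.1,0,0],[-0.92,0,-1.1,0,0],[-1.18,0,-0.83,0,0],[-1.17,0,-0.83,0,0]]'| grep -E 'pos|force'
python3 -m handwheel '[[-1.07,0,-0.43,0,0],[-1.06,0,-0.42,0,0],[-1.5,0,0,0,0],[-2,0,0,0,0],[-2,0,-1,0,0],[0,0,-3,0,0],[0,0,-5,0,0],[0,0,-3,0,0],[0,0,0,0,0]]'| grep -E 'pos|force'
python3 -m handwheel '[[3,-2,0,0,0],[4,-4,0,0,0],[4,-4,0,0,0],[4,-4,0,0,0],[4,-4,0,0,0],[4,-4,0,0,0],[0,-4,0,0,0],[0,-4,0,0,0],[0,0,0,0,0]]'| grep -E 'pos|force'
python3 - <<'E'
from h import *
collar();sidecheck(0)
a=cams.capture("scene");b=cams.capture("side");w=cv2.imread('pics/raw_hold.png')
o=np.hstack([a[:,:,::-1][100:290,140:410],b[:,:,::-1][100:360,120:320][:190]]) if 0 else None
A=cv2.resize(a[:,:,::-1][90:290,130:410],(420,300));B=cv2.resize(b[:,:,::-1][130:360,110:320],(380,416));H=cv2.resize(w[250:360,170:310],(420,300))
o=np.zeros((600,800,3),np.uint8);o[:300,:420]=A;o[:416,420:]=B;o[300:,:420]=H;cv2.imwrite('pics/fin.png',o);print(sense()['time_s'])
E
```

```text
time_s: 70.58
tcp_pos: [0.5132, 0.2896, 0.14]
wrist_force: [-6.0, -1.6, 14.0]
time_s: 71.08
tcp_pos: [0.5132, 0.2896, 0.14]
wrist_force: [-6.5, -1.2, 14.3]
tcp_pos: [0.5726, 0.287, 0.2355]
wrist_force: [0.7, 1.2, -0.9]
tcp_pos: [0.6489, 0.2837, 0.3667]
wrist_force: [-0.9, 0.1, 0.4]
tcp_pos: [0.4042, -0.0078, 0.3627]
wrist_force: [-0.5, -0.5, -0.0]
side [230 155   4  12  30] [231.5 160.1] (np.float64(36.829362796664), np.float64(119.0))
brown [245 281  22   9 179] xs@.045 [np.float64(0.5001), np.float64(0.4401)] y@.045 0.2338
brown [244 300  22  10 204] xs@.045 [np.float64(0.5027), np.float64(0.4452)] y@.045 0.2915
brown [243 321  23  11 229] xs@.045 [np.float64(0.5051), np.float64(0.4476)] y@.045 0.3496
74.75
```

View pics/fin.png

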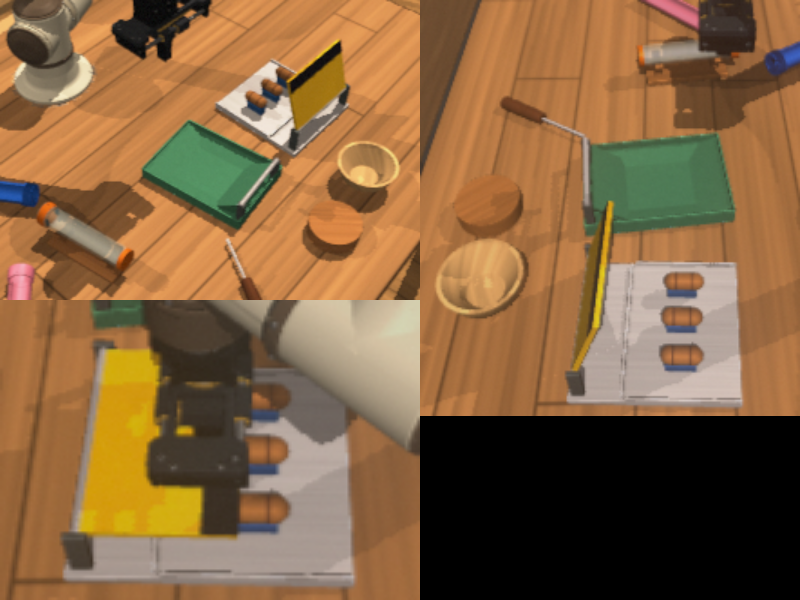

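The final picture shows three blanks in their seats, the plate sprung up, the canister in its cradle, and the bowl, disc and gouge in place. The hold picture shows the plate level over the blanks.

```bash
python3 -c "
from station import job
print(job.finish_job())"
```

```text
the job is handed in; nothing more can be done
None
```

The job is done and handed in at about 75 s of the 210 s allowed. `finish_job` gave no verdict.

**What I did**
- **Canister:** I lifted it by its base end and it swung mouth-down in the grip, to about 50° at first and about 63° by the end. I tapped the rim on the bar about a dozen times, some of which may have missed, until all three blanks were out. I levered it level over the bar and laid it back in the cradle.
- **Blanks:** I laid each of the three in a seat of its own.
- **Plate:** I pushed it down to its stop, held it there for about 1.7 s at 14 N, and let it spring back.

**What the last checks showed**
- The blanks lie along the seats, within about 2 mm of centre, and did not move when the plate was pressed.
- The plate is back up.
- The canister was within about 1–2 mm of its starting place after I put it down. In the last automatic check only its cap end, seen by the side camera, was found, and it had not moved.
- The bowl, gouge and disc look untouched; I did not measure them.

**What did not go cleanly**
- One blank fell on the bench just beyond the bar instead of in the tray; I picked it up from there.
- On the first try at the cradle the canister had slid about 18 mm in the grip. I met resistance about 1 cm high (about 38 N up, 41 N in all at the wrist). I could not tell whether a finger or the canister touched the cradle block. I backed off, released it, took it again at the middle and set it about 11 mm further along, in its proper place.

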